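# Load the badge-blank tray and send it to the press

## Task

Push the tray carrier by its post handle from where it stands to the loading station (the first detent), then pick up each scoop that holds blanks and tip its blanks out into their cell of the tray there: discs into the cell nearest the handle, squares into the middle cell, bars into the far cell. When every blank lies in its own cell, push the carrier on to the press station (the second detent), and leave all three scoops standing upright on the grey mat, empty; leave the other things on the table alone.

Things in the scene. Friction and masses are not known exactly. Their poses are not given: they have to be found in the camera images.
- carrier (a joint): Tray carrier's place on its rail, m, growing along the rail's +y (robot's left). Starts at 0.010-0.045. 0.080 = loading detent, 0.240 = press detent (far cell under the press head), ends at 0 and 0.248. At a detent a sprung roller drops between two ribs (2-3 mm play), about 3-6 N to get in or out; elsewhere 1.5 N friction, stays where left.
- carrier_handle (a point): On the carrier's handle, a black upright square post 20 x 20 mm at the carrier's right-hand end, sides along the rail and across; this point is on its axis, 92 mm above the table, 16 mm below its top. y axis: along the rail towards the press. The tray (rim 68 mm above the table) begins 22 mm from the post's face.
- cell_near (a point): Floor centre of the tray cell nearest the handle: for discs. White three-cell tray on the carrier, cells in a row along the rail, 84 mm apart. Cell 80 mm along the rail (y) by 100 mm deep (x, away from the robot), floor 28 mm above the table, walls and dividers 40 mm high, 4 mm thick. Open above at the loading station; press head 133 mm above the table over the rail's left end.
- cell_middle (a point): Floor centre of the tray cell in the middle: for squares. White three-cell tray on the carrier, cells in a row along the rail, 84 mm apart. Cell 80 mm along the rail (y) by 100 mm deep (x, away from the robot), floor 28 mm above the table, walls and dividers 40 mm high, 4 mm thick. Open above at the loading station; press head 133 mm above the table over the rail's left end.
- cell_far (a point): Floor centre of the tray cell farthest from the handle: for bars. White three-cell tray on the carrier, cells in a row along the rail, 84 mm apart. Cell 80 mm along the rail (y) by 100 mm deep (x, away from the robot), floor 28 mm above the table, walls and dividers 40 mm high, 4 mm thick. Open above at the loading station; press head 133 mm above the table over the rail's left end.
- scoop_disc_grip (a point): Grip point of the discs' dark steel scoop: pan 118 x 60 mm, walls 28 mm high, open mouth at its -x end (towards the robot at first, to 0.5 rad). Over it, along x, a wooden bar 16 wide, 18 high; this point is on its centre line, 80 mm above the scoop's underside, bar from -32 to +48 mm. Lip of the mouth: 71 mm before (-x) and 73 mm below this point; floor level, its last 28 mm turned up 10 degrees.
- disc1_c (a point): Centre of white-coated metal blank disc1, round, 42 mm across, 8 mm thick, 30 g (z normal to its face). Starts in the disc scoop, or is absent.
- disc2_c (a point): Centre of white-coated metal blank disc2, round, 42 mm across, 8 mm thick, 30 g (z normal to its face). Starts in the disc scoop, or is absent.
- scoop_square_grip (a point): Grip point of the squares' dark steel scoop: pan 118 x 60 mm, walls 28 mm high, open mouth at its -x end (towards the robot at first, to 0.5 rad). Over it, along x, a wooden bar 16 wide, 18 high; this point is on its centre line, 80 mm above the scoop's underside, bar from -32 to +48 mm. Built like the disc scoop. Blanks slide out (friction about 0.35) when it is tipped mouth down 40 to 50 degrees.
- square1_c (a point): Centre of white-coated metal blank square1, square, 40 x 40 x 8 mm, 30 g (z normal to its face). Starts in the square scoop, or is absent.
- square2_c (a point): Centre of white-coated metal blank square2, square, 40 x 40 x 8 mm, 30 g (z normal to its face). Starts in the square scoop, or is absent.
- scoop_bar_grip (a point): Grip point of the bars' dark steel scoop: pan 118 x 60 mm, walls 28 mm high, open mouth at its -x end (towards the robot at first, to 0.5 rad). Over it, along x, a wooden bar 16 wide, 18 high; this point is on its centre line, 80 mm above the scoop's underside, bar from -32 to +48 mm. Built like the disc scoop. Empty scoop 0.1 to 0.25 kg, centre of mass near below this point.
- bar1_c (a point): Centre of white-coated metal blank bar1, oblong, 64 (its x) x 22 (its y) x 8 mm, 30 g (z normal to its face). Starts in the bar scoop, or is absent.
- bar2_c (a point): Centre of white-coated metal blank bar2, oblong, 64 (its x) x 22 (its y) x 8 mm, 30 g (z normal to its face). Starts in the bar scoop, or is absent.
- mat: Thin grey mat, 170 (x) x 460 (y) x 3 mm, fixed; origin at the centre of its underside. The three scoops stand on it in a row along y, about 140 mm apart.
- beaker: Bystander: clear plastic beaker 72 mm across, 100 mm high; origin at its underside. To be left alone.
- tape_roll: Bystander: cardboard core ring 90 mm across, 35 mm high, near the handle end of the rail; origin at its underside. To be left alone.
- spray: Bystander: white bottle 60 mm across, 170 mm high, beyond the rail; origin at its underside. To be left alone.
- driver: Bystander: screwdriver lying left of the mat; origin at its underside. To be left alone.
- offcut: Bystander: cork slab 110 x 90 x 20 mm beyond the rail; origin at its underside. To be left alone.

How it is judged:
By the outcome, as a careful person would: the job done as asked, in the order asked, and still so for the second after the job is handed in, with the robot touching nothing.
Of disc1, disc2, square1, square2, bar1, bar2 only 3 to 5 are there at a start; the rules pass over those that are not, and their reading is None.
At some moment in a run one of scoop_disc, scoop_square, scoop_bar may be knocked a few centimetres aside while the robot is not near it.
It also fails if it takes over 208 s, if anything falls off the work surface, if the arm or the gripper's body presses on something with over 40 N, if the wrist force passes 120 N, or if a joint passes its speed limit or range.

## Robot

A 7-joint arm with a two-finger parallel gripper is mounted at the origin on the work surface. World frame = base frame: x ahead of the robot, y to its left, z up, the work surface at z = 0. Lengths are in mm, angles in rad, forces in N, time in s.
With the tool pointing down it reaches from about 400 to 875 mm from the base axis. Payload 4.4 kg.
Tool frame: the origin (TCP) lies between the finger pads; the fingertips stand 22 mm ahead of it and the grasp point (between the pads) lies 3 mm ahead of it; z points along the fingers, y is the line along which they close (so a half turn about z gives the same grasp; the last joint's range is limited). The gripper opens to 85 mm and grips with 20 to 120 N. Pads are 22 mm wide; open, the fingers measure 114 mm over their backs; the gripper's body (76 mm by 85 mm) begins 54 mm behind the grasp point. The pads swing forward as they close: fully open they stand 13 mm farther back than shut.
Start: joints at [1.228, 0.628, 0.038, 1.517, -0.027, 0.996, -0.02], TCP at [177.658, -625.264, 253.313] pointing down, gripper open.
Joint ranges: [-3.06, 3.06], [-0.37, 2.12], [-1.25, 1.32], [0.18, 2.47], [-1.1, 4.24], [0.23, 1.98], [-2.94, 2.94]. Speed limits (rad/s): [2.57, 2.57, 3.14, 3.14, 3.14, 3.14, 3.14].

## Interface

Orientations are given as [roll, pitch, yaw] about the fixed x, y, z axes, in that order (R = Rz(yaw) Ry(pitch) Rx(roll)).
In Python, from cell import ctrl gives the robot as it stands.
- The arm moves only by the tool step_arm, never from a script. Its argument "plan" is a list of rows, each an object of numbers: "dx", "dy", "dz": the shift along the tool's x, y, z scaled (see below); "ax", "ay", "az": the turn, a rotation vector about the tool's x, y, z scaled (see below); "gripper": the opening, from 0 (shut) to 1 (fully open). A call has 1 to 20 rows; each row shifts and turns the commanded pose from where the row before left it, along the tool's axes as they then stand; what a row does not reach is not made up. The controller multiplies each number of a shift by 0.3 m and each number of a turn by 90 degrees. A row lasts 1/8 s, in which the tool goes at most 62.5 mm and 10.7 degrees, less where a joint would pass 70% of its speed; a pose out of reach is approached as far as the arm can. A call with a number of a shift or a turn outside -1 to 1 is refused whole. A call with a gripper value outside its range is refused whole. The fingers move at their own pace and stop on an object; the grip force is fixed at half the most. Time passes only in rows, so rows that do not move let the fingers close. It gives the time, the measured TCP pose, the force, the opening and the grip force at its end, in the units of the state.
- ctrl.read_state(): the state, without advancing time (a new reading comes with each control period).
- ctrl.get_image(name): name is "side" or "top" or "wrist"; returns a dict with "color" (420x560x3 uint8, red, green, blue), "range_z" (420x560 float32, mm along the optical axis (not along the pixel's ray), 0 where there is no reading), "fx", "fy", "cx", "cy" (pixels), "T" (4x4, takes a point from camera to world coordinates); the wrist camera has in their place "T_tool_cam" (4x4, takes a point from camera to tool coordinates, whose origin is the TCP and whose axes are the flange's). Camera axes: x right, y down, z forward; pixel columns grow to the right and rows downward; lengths in mm; the calibration is good to about 2 mm. A picture is of the moment at which its call begins: read the wrist's pose just before it.
- ctrl.finish_job(): hands the job in; it is judged then, once.
The state is a dict: "clock": time; "qpos": joint angles; "qd": joint speeds; "tau": joint torques, N m; "eef_pos": TCP position; "tool_rot": TCP orientation; "force": force on the tool from outside, world axes, zero at the start; "torque": the same for the moment, N m; "width": finger opening in mm; "gripper_force": force on a finger pad.
Only numpy, scipy, OpenCV 4.12 (cv2) and the standard library are available. Lean on these libraries where they do the work, as an engineer would, in place of code of your own. Each camera call takes 0.05 s, during which the arm holds its last target. There are 200 camera calls.

## Working session

There is one attempt and no reset: what is moved stays moved. The work goes in short steps, Python scripts to look and compute and a tool call to move; the robot and the scene stay as the last step left them, time stands still between calls to the robot, and variables do not carry over. Pictures are saved under pics/ and viewed, at most 14 in all, crops included, and the job is handed in when it is done.

Besides the shell and the picture viewer there is one more tool, called after "Request:" by a JSON object that holds its "op" and its "data". step_arm: Moves the arm, as the interface text tells. Shifts and turns lie within -1 to 1; 1 stands for 0.3 m of shift or 90 degrees of turn. Its arguments: {"type":"object","properties":{"plan":{"type":"array"}},"required":["plan"]}

```bash
mkdir -p pics; ls; cat > h.py <<'E'
import numpy as np, cv2
from scipy.spatial.transform import Rotation as R
from cell import ctrl
def pose(s=None):
    s=s or ctrl.read_state(); T=np.eye(4); T[:3,:3]=R.from_euler('xyz',s['tool_rot']).as_matrix(); T[:3,3]=s['eef_pos']; return T
def grab(n,save=None):
    P=pose(); im=ctrl.get_image(n); im['W']=P@im['T_tool_cam'] if n=='wrist' else np.array(im['T'])
    if save: cv2.imwrite('pics/'+save+'.png',im['color'][:,:,::-1])
    return im
def cloud(im):
    z=im['range_z'].astype(float); v,u=np.indices(z.shape)
    p=np.stack([(u-im['cx'])/im['fx']*z,(v-im['cy'])/im['fy']*z,z],-1)
    w=p@im['W'][:3,:3].T+im['W'][:3,3]; w[z<=0]=np.nan; return w
def ray(im,u,v,h):
    d=im['W'][:3,:3]@[(u-im['cx'])/im['fx'],(v-im['cy'])/im['fy'],1]; o=im['W'][:3,3]; return o+d*(h-o[2])/d[2]
E
python3 - <<'E'
from h import *
s=ctrl.read_state(); print({k:np.round(v,3).tolist() for k,v in s.items()})
for n in('top','side'):
    im=grab(n,n+'0'); np.savez(n+'0.npz',**{k:im[k] for k in im}); print(n,im['fx'],im['W'].round(2).tolist())
E
```

```text
pics
{'clock': 0.0, 'qpos': [1.228, 0.629, 0.038, 1.518, -0.027, 0.996, -0.02], 'qd': [0.001, -0.001, -0.001, -0.001, 0.002, 0.0, -0.0], 'tau': [-0.001, -56.341, 1.226, -19.344, 0.011, 0.011, 0.0], 'eef_pos': [177.502, -624.689, 252.399], 'tool_rot': [-3.14, 0.0, 0.277], 'force': [0.353, -0.821, -0.033], 'torque': [0.003, -0.002, 0.005], 'gripper_force': 0.0, 'width': 85.554}
top 535.647592005114 [[0.01, -0.99, 0.1, 431.17], [-1.0, -0.01, 0.01, -14.88], [-0.0, -0.1, -0.99, 1371.71], [0.0, 0.0, 0.0, 1.0]]
side 460.2110917916961 [[0.82, -0.43, 0.37, 162.39], [-0.57, -0.61, 0.55, -617.93], [-0.01, -0.67, -0.74, 914.11], [0.0, 0.0, 0.0, 1.0]]
```

View pics/top0.png

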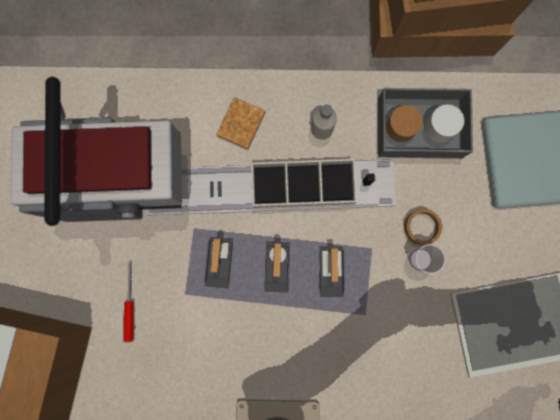

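View pics/side0.png

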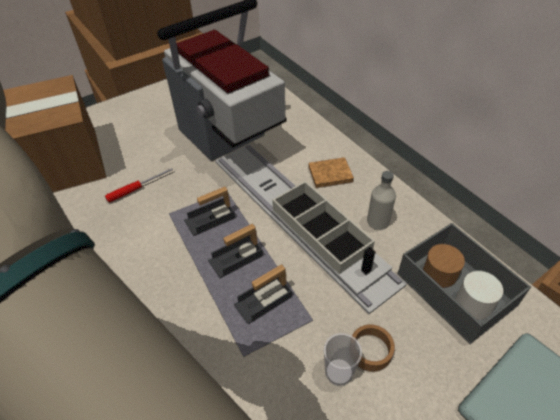

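Top view: the carrier handle is at (369,180). The scoops are at (218,262), (277,265) and (332,270), the middle one showing a round blank. I'll measure the bars and handle, and zoom in.

```bash
cat > m.py <<'E'
from h import *
def scoops(im,box=(225,310,180,375)):
    w=cloud(im); hsv=cv2.cvtColor(im['color'],cv2.COLOR_RGB2HSV)
    m=(hsv[...,0]>5)&(hsv[...,0]<25)&(hsv[...,1]>110)&(hsv[...,2]>70)
    b=np.zeros_like(m); b[box[0]:box[1],box[2]:box[3]]=1
    n,l,st,c=cv2.connectedComponentsWithStats((m&b).astype(np.uint8))
    for i in range(1,n):
        if st[i,4]<40: continue
        v,u=np.where(l==i); ok=w[v,u,2]; k=(ok>84)&(ok<98)
        p=np.array([ray(im,a,b_,92)[:2] for a,b_ in zip(u[k],v[k])],np.float32)
        if len(p)<10: print('?',st[i]); continue
        (cx,cy),(a,b2),ang=cv2.minAreaRect(p); q=p-p.mean(0); d=np.linalg.svd(q,full_matrices=False)[2][0]; d=d*np.sign(d[0])
        print('bar',(cx,cy),'grip',np.round(np.array([cx,cy])-8*d,1),'size',round(a),round(b2),'yaw',round(float(np.arctan2(d[1],d[0])),3),'z',np.nanmedian(ok).round(),len(p))
if __name__=='__main__':
    im=dict(np.load('top0.npz')); scoops(im)
    w=cloud(im); r=w[160:205,345:400]; k=(r[...,2]>95)&(r[...,2]<120); print('handle',k.sum(),np.nanmin(r[k],0),np.nanmax(r[k],0),np.median(r[k],0))
    r=w[150:215,240:365]; k=(r[...,2]>60)&(r[...,2]<76); print('rim',k.sum(),np.percentile(r[k],[.5,99.5],axis=0))
    # rim axis
    q=r[k][:,:2].astype(np.float32); print(cv2.minAreaRect(q))
    a=cv2.resize(im['color'][230:305,185:365],None,fx=4.4,fy=4.4,interpolation=cv2.INTER_CUBIC)[:,:,::-1]; cv2.imwrite('pics/crop0.png',cv2.convertScaleAbs(a,alpha=1.3))
E
python3 m.py
```

```text
bar (457.3307800292969, 149.94900512695312) grip [449.4 150.6] size 16 77 yaw -0.08 z 89.0 205
bar (448.5985412597656, 4.430624008178711) grip [440.6   4.6] size 15 78 yaw -0.026 z 89.0 191
bar (438.8418273925781, -132.47410583496094) grip [ 430.8 -132.6] size 78 14 yaw 0.019 z 89.0 197
handle 69 [ 638.51789235 -226.39335627   95.59214555] [ 658.57266125 -207.7323775   110.94264881] [ 648.34289185 -216.77227488  104.57535065]
rim 662 [[ 581.41538669 -208.13238658   60.07901214]
 [ 699.5941555    70.70251417   71.61911218]]
((641.1203002929688, -69.56686401367188), (109.61978149414062, 278.3240966796875), 2.97511887550354)
```

View pics/crop0.png

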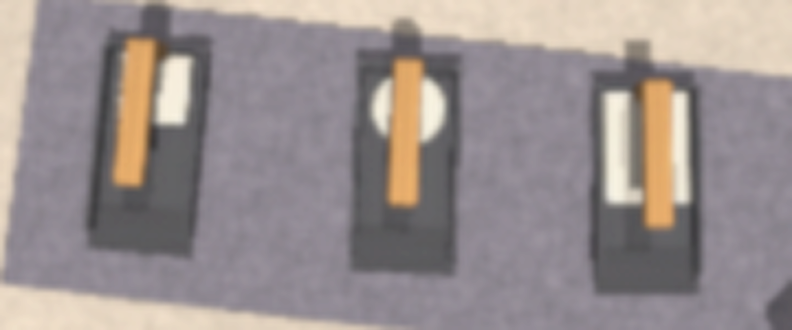

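Left scoop (y=150) holds a 40 mm square and the middle one (y=5) a disc. The right scoop (y=-132) holds long bars. Next I'll measure the obstacles near the pour spots.

```bash
python3 - <<'E'
from h import *
im=dict(np.load('top0.npz')); w=cloud(im)
def rep(n,r0,r1,c0,c1,lo,hi):
    r=w[r0:r1,c0:c1].reshape(-1,3); r=r[(r[:,2]>lo)&(r[:,2]<hi)]
    print(n,len(r),np.percentile(r,[2,98],axis=0).round().tolist() if len(r) else '')
rep('spray',95,145,305,345,40,190); rep('tape',205,250,400,445,15,60); rep('beaker',235,285,400,450,40,120)
rep('press',110,225,160,200,60,400); rep('cork',90,150,210,270,10,40)
for u,v in((212,182),(212,197),(220,182),(220,197),(395,160),(395,205),(185,172),(185,210)): print((u,v),ray(im,u,v,8).round(1), w[v,u].round(1))
for n,(r0,r1,c0,c1) in dict(sq=(240,262,205,235),di=(245,265,266,290),ba=(250,280,320,346)).items():
    r=w[r0:r1,c0:c1]; c=im['color'][r0:r1,c0:c1].astype(int); k=(c.min(-1)>150)&(r[...,2]<60); print(n,k.sum(),np.percentile(r[k],[5,50,95],axis=0).round().tolist() if k.any() else '')
def plan(tgt,rot):
    P=pose(); d=P[:3,:3].T@(np.array(tgt)-P[:3,3]); rv=(R.from_matrix(P[:3,:3]).inv()*R.from_euler('xyz',rot)).as_rotvec()
    print('shift',(d/300).round(3),'turn',(np.degrees(rv)/90).round(3))
plan([644,-214,250],[np.pi,0,np.pi/2+.05])
E
```

```text
spray 615 [[764.0, -132.0, 47.0], [809.0, -79.0, 169.0]]
tape 486 [[483.0, -405.0, 16.0], [580.0, -319.0, 51.0]]
beaker 479 [[424.0, -393.0, 42.0], [488.0, -326.0, 102.0]]
press 1827 [[567.0, 224.0, 141.0], [733.0, 259.0, 265.0]]
cork 1450 [[745.0, 54.0, 12.0], [859.0, 155.0, 23.0]]
(212, 182) [646.2 174.8   8. ] [645.8 174.5  10.6]
(212, 197) [607.3 173.8   8. ] [607.3 173.8   7.7]
(220, 182) [646.5 154.2   8. ] [646.  153.9  10.8]
(220, 197) [607.6 153.2   8. ] [607.7 153.4   6.7]
(395, 160) [ 710.1 -296.4    8. ] [ 712.6 -298.9   -4.1]
(395, 205) [ 593.1 -295.6    8. ] [ 593.5 -296.3    4.4]
(185, 172) [671.3 245.3   8. ] [670.  243.8  15.5]
(185, 210) [572.7 242.    8. ] [571.5 239.8  20. ]
sq 77 [[456.0, 131.0, 8.0], [469.0, 139.0, 11.0], [487.0, 146.0, 15.0]]
di 66 [[451.0, -13.0, 6.0], [463.0, -7.0, 12.0], [474.0, 22.0, 17.0]]
ba 156 [[415.0, -155.0, 7.0], [443.0, -119.0, 12.0], [470.0, -112.0, 17.0]]
shift [ 1.87  -0.892  0.01 ] turn [-0.001 -0.001 -0.856]
```

Request:
{"op": "step_arm", "data": {"plan": [{"az": -0.107,"gripper": 1},{"az": -0.107,"gripper": 1},{"az": -0.107,"gripper": 1},{"az": -0.107,"gripper": 1},{"az": -0.107,"gripper": 1},{"az": -0.107,"gripper": 1},{"az": -0.107,"gripper": 1},{"az": -0.107,"gripper": 1},{"dx": 0.108,"dy": 0.135,"gripper": 1},{"dx": 0.108,"dy": 0.135,"gripper": 1},{"dx": 0.108,"dy": 0.135,"gripper": 1},{"dx": 0.108,"dy": 0.135,"gripper": 1},{"dx": 0.108,"dy": 0.135,"gripper": 1},{"dx": 0.108,"dy": 0.135,"gripper": 1},{"dx": 0.108,"dy": 0.135,"gripper": 1},{"dx": 0.108,"dy": 0.135,"gripper": 1},{"dx": 0.108,"dy": 0.135,"gripper": 1},{"dx": 0.108,"dy": 0.135,"gripper": 1},{"dx": 0.108,"dy": 0.135,"gripper": 1},{"dx": 0.108,"dy": 0.135,"gripper": 1}]}}

```text
invalid input
```

```bash
cat >> h.py <<'E'
def plan(tgt,rot):
    P=pose(); d=P[:3,:3].T@(np.array(tgt)-P[:3,3]); rv=(R.from_matrix(P[:3,:3]).inv()*R.from_euler('xyz',rot)).as_rotvec()
    print('shift',(d/300).round(3),'turn',(np.degrees(rv)/90).round(3))
E
python3 - <<'E'
from h import *
im=grab('wrist','w1'); w=cloud(im); s=ctrl.read_state(); print(np.round(s['eef_pos'],1),np.round(s['tool_rot'],3),s['clock'],np.round(s['force'],2))
r=w.reshape(-1,3); k=(r[:,2]>98)&(r[:,2]<118)&(np.abs(r[:,0]-648)<60); q=r[k]; print(len(q)); 
if len(q): print(np.percentile(q,[3,50,97],axis=0).round(1).tolist(), cv2.minAreaRect(q[:,:2].astype(np.float32)))
k=(r[:,2]>63)&(r[:,2]<73); print(cv2.minAreaRect(r[k][:,:2].astype(np.float32)),k.sum())
E
```

```text
[ 177.5 -624.8  252.6] [-3.14   0.     0.277] 0.15 [-0.15  0.32 -0.07]
0
((0.0, 0.0), (0.0, 0.0), 0.0) 0
```

View pics/w1.png

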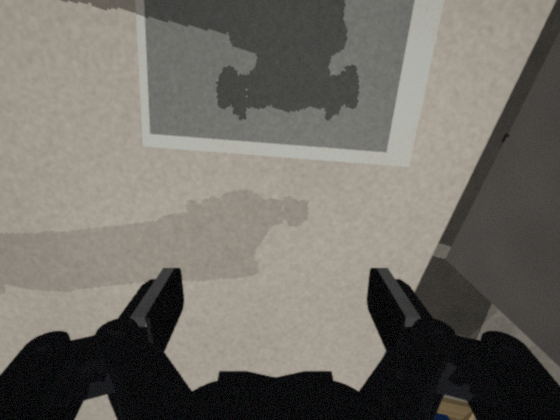

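The move was refused, so this is still the start view: the fingers over an empty patch of table and the grey board. I'll retry with every key given in each row.

Request:
{"op": "step_arm", "data": {"plan": [{"dx": 0,"dy": 0,"dz": 0,"ax": 0,"ay": 0,"az": -0.107,"gripper": 1},{"dx": 0,"dy": 0,"dz": 0,"ax": 0,"ay": 0,"az": -0.107,"gripper": 1},{"dx": 0,"dy": 0,"dz": 0,"ax": 0,"ay": 0,"az": -0.107,"gripper": 1},{"dx": 0,"dy": 0,"dz": 0,"ax": 0,"ay": 0,"az": -0.107,"gripper": 1},{"dx": 0,"dy": 0,"dz": 0,"ax": 0,"ay": 0,"az": -0.107,"gripper": 1},{"dx": 0,"dy": 0,"dz": 0,"ax": 0,"ay": 0,"az": -0.107,"gripper": 1},{"dx": 0,"dy": 0,"dz": 0,"ax": 0,"ay": 0,"az": -0.107,"gripper": 1},{"dx": 0,"dy": 0,"dz": 0,"ax": 0,"ay": 0,"az": -0.107,"gripper": 1},{"dx": 0.108,"dy": 0.135,"dz": 0,"ax": 0,"ay": 0,"az": 0,"gripper": 1},{"dx": 0.108,"dy": 0.135,"dz": 0,"ax": 0,"ay": 0,"az": 0,"gripper": 1},{"dx": 0.108,"dy": 0.135,"dz": 0,"ax": 0,"ay": 0,"az": 0,"gripper": 1},{"dx": 0.108,"dy": 0.135,"dz": 0,"ax": 0,"ay": 0,"az": 0,"gripper": 1},{"dx": 0.108,"dy": 0.135,"dz": 0,"ax": 0,"ay": 0,"az": 0,"gripper": 1},{"dx": 0.108,"dy": 0.135,"dz": 0,"ax": 0,"ay": 0,"az": 0,"gripper": 1},{"dx": 0.108,"dy": 0.135,"dz": 0,"ax": 0,"ay": 0,"az": 0,"gripper": 1},{"dx": 0.108,"dy": 0.135,"dz": 0,"ax": 0,"ay": 0,"az": 0,"gripper": 1},{"dx": 0.108,"dy": 0.135,"dz": 0,"ax": 0,"ay": 0,"az": 0,"gripper": 1},{"dx": 0.108,"dy": 0.135,"dz": 0,"ax": 0,"ay": 0,"az": 0,"gripper": 1},{"dx": 0.108,"dy": 0.135,"dz": 0,"ax": 0,"ay": 0,"az": 0,"gripper": 1},{"dx": 0.108,"dy": 0.135,"dz": 0,"ax": 0,"ay": 0,"az": 0,"gripper": 1}]}}

```text
clock: 2.65
eef_pos: [644.3, -211.3, 253.0]
tool_rot: [-3.141, 0.0, 1.621]
force: [-0.3, -0.5, 0.5]
width: 85.3
gripper_force: 0.0
```

```bash
python3 - <<'E'
from h import *
im=grab('wrist','w1b'); w=cloud(im)
r=w.reshape(-1,3); k=(r[:,2]>98)&(r[:,2]<118)&(np.abs(r[:,0]-648)<60)&(r[:,1]<-190); q=r[k]; print(len(q)); 
if len(q): print(np.percentile(q,[3,50,97],axis=0).round(1).tolist(), cv2.minAreaRect(q[:,:2].astype(np.float32)))
k=(r[:,2]>63)&(r[:,2]<73)&(r[:,1]>-195); print(cv2.minAreaRect(r[k][:,:2].astype(np.float32)),k.sum())
E
```

```text
515
[[639.5, -224.2, 100.0], [648.7, -214.0, 107.4], [658.1, -206.1, 109.2]] ((648.8675537109375, -215.32260131835938), (19.503292083740234, 19.266204833984375), 3.0091021060943604)
((637.13037109375, -118.70872497558594), (319.1480712890625, 131.75048828125), 2.6301589012145996) 3243
```

View pics/w1b.png

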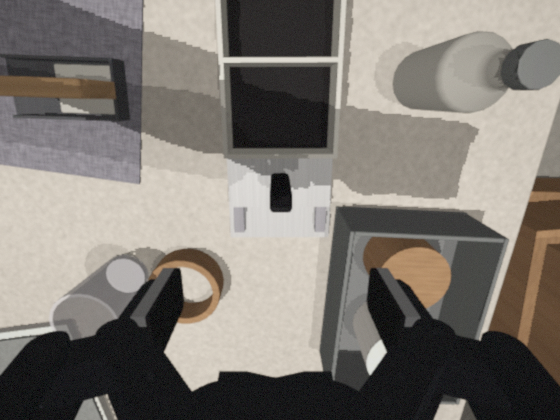

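The picture shows the post top at (281,180), in line with the gripper, and both sides are clear. I'll descend and grip the post.

Request:
{"op": "step_arm", "data": {"plan": [{"dx": -0.014,"dy": 0.015,"dz": 0.1,"ax": 0,"ay": 0,"az": 0,"gripper": 1},{"dx": 0,"dy": 0,"dz": 0.14,"ax": 0,"ay": 0,"az": 0,"gripper": 1},{"dx": 0,"dy": 0,"dz": 0.14,"ax": 0,"ay": 0,"az": 0,"gripper": 1},{"dx": 0,"dy": 0,"dz": 0.1,"ax": 0,"ay": 0,"az": 0,"gripper": 1},{"dx": 0,"dy": 0,"dz": 0.045,"ax": 0,"ay": 0,"az": 0,"gripper": 1},{"dx": 0,"dy": 0,"dz": 0,"ax": 0,"ay": 0,"az": 0,"gripper": 0.1},{"dx": 0,"dy": 0,"dz": 0,"ax": 0,"ay": 0,"az": 0,"gripper": 0.1},{"dx": 0,"dy": 0,"dz": 0,"ax": 0,"ay": 0,"az": 0,"gripper": 0.1},{"dx": 0,"dy": 0,"dz": 0,"ax": 0,"ay": 0,"az": 0,"gripper": 0.1},{"dx": 0,"dy": 0,"dz": 0,"ax": 0,"ay": 0,"az": 0,"gripper": 0.1},{"dx": 0,"dy": 0,"dz": 0,"ax": 0,"ay": 0,"az": 0,"gripper": 0.1}]}}

```text
clock: 4.08
eef_pos: [649.4, -216.6, 97.3]
tool_rot: [3.139, 0.001, 1.622]
force: [1.7, 0.1, 6.2]
width: 19.0
gripper_force: 60.8
```

Request:
{"op": "step_arm", "data": {"plan": [{"dx": 0.04,"dy": 0,"dz": 0,"ax": 0,"ay": 0,"az": 0,"gripper": 0.1},{"dx": 0.04,"dy": 0,"dz": 0,"ax": 0,"ay": 0,"az": 0,"gripper": 0.1},{"dx": 0,"dy": 0,"dz": 0,"ax": 0,"ay": 0,"az": 0,"gripper": 0.1},{"dx": 0,"dy": 0,"dz": 0,"ax": 0,"ay": 0,"az": 0,"gripper": 0.1}]}}

```text
clock: 4.58
eef_pos: [648.1, -191.4, 97.3]
tool_rot: [3.139, -0.0, 1.622]
force: [0.6, 1.8, 6.0]
width: 19.1
gripper_force: 60.8
```

```bash
python3 - <<'E'
from h import *
im=grab('wrist','w2'); 
s=ctrl.read_state(); print(s['eef_pos'],s['force'])
im=grab('top','t2')
E
```

```text
[ 648.08724929 -191.51133849   97.23759757] [1.31467223 2.3381473  6.5856813 ]
```

Request:
{"op": "step_arm", "data": {"plan": [{"dx": 0.01,"dy": 0,"dz": 0,"ax": 0,"ay": 0,"az": 0,"gripper": 0.1},{"dx": 0.01,"dy": 0,"dz": 0,"ax": 0,"ay": 0,"az": 0,"gripper": 0.1}]}}

```text
clock: 4.92
eef_pos: [647.8, -187.4, 97.3]
tool_rot: [3.139, 0.002, 1.621]
force: [1.9, -1.2, 5.8]
width: 19.0
gripper_force: 60.7
```

Request:
{"op": "step_arm", "data": {"plan": [{"dx": 0.007,"dy": 0,"dz": 0,"ax": 0,"ay": 0,"az": 0,"gripper": 0.1},{"dx": 0.007,"dy": 0,"dz": 0,"ax": 0,"ay": 0,"az": 0,"gripper": 0.1}]}}

```text
clock: 5.18
eef_pos: [647.6, -183.1, 97.3]
tool_rot: [3.139, 0.002, 1.621]
force: [1.5, -1.0, 6.4]
width: 19.1
gripper_force: 60.7
```

Request:
{"op": "step_arm", "data": {"plan": [{"dx": 0.007,"dy": 0,"dz": 0,"ax": 0,"ay": 0,"az": 0,"gripper": 0.1},{"dx": 0.007,"dy": 0,"dz": 0,"ax": 0,"ay": 0,"az": 0,"gripper": 0.1}]}}

```text
clock: 5.42
eef_pos: [647.4, -179.0, 97.3]
tool_rot: [3.139, 0.002, 1.621]
force: [0.4, -2.0, 5.6]
width: 19.1
gripper_force: 60.7
```

Request:
{"op": "step_arm", "data": {"plan": [{"dx": 0.006,"dy": 0,"dz": 0,"ax": 0,"ay": 0,"az": 0,"gripper": 0.1},{"dx": 0.006,"dy": 0,"dz": 0,"ax": 0,"ay": 0,"az": 0,"gripper": 0.1}]}}

```text
clock: 5.68
eef_pos: [647.2, -175.4, 97.3]
tool_rot: [3.139, 0.002, 1.621]
force: [2.3, -1.7, 6.0]
width: 19.3
gripper_force: 60.7
```

Request:
{"op": "step_arm", "data": {"plan": [{"dx": 0.006,"dy": 0,"dz": 0,"ax": 0,"ay": 0,"az": 0,"gripper": 0.1},{"dx": 0.006,"dy": 0,"dz": 0,"ax": 0,"ay": 0,"az": 0,"gripper": 0.1}]}}

```text
clock: 5.92
eef_pos: [647.0, -171.8, 97.3]
tool_rot: [3.139, 0.002, 1.621]
force: [1.5, -1.6, 6.9]
width: 19.3
gripper_force: 60.8
```

Request:
{"op": "step_arm", "data": {"plan": [{"dx": 0.006,"dy": 0,"dz": 0,"ax": 0,"ay": 0,"az": 0,"gripper": 0.1},{"dx": 0.006,"dy": 0,"dz": 0,"ax": 0,"ay": 0,"az": 0,"gripper": 0.1}]}}

```text
clock: 6.18
eef_pos: [646.9, -168.7, 97.3]
tool_rot: [3.139, 0.003, 1.621]
force: [1.6, -4.5, 5.3]
width: 19.2
gripper_force: 60.7
```

Request:
{"op": "step_arm", "data": {"plan": [{"dx": 0.005,"dy": 0,"dz": 0,"ax": 0,"ay": 0,"az": 0,"gripper": 0.1},{"dx": 0.003,"dy": 0,"dz": 0,"ax": 0,"ay": 0,"az": 0,"gripper": 0.1}]}}

```text
clock: 6.42
eef_pos: [646.8, -168.5, 97.3]
tool_rot: [3.138, 0.005, 1.62]
force: [2.7, -6.0, 5.1]
width: 18.9
gripper_force: 60.6
```

Request:
{"op": "step_arm", "data": {"plan": [{"dx": 0.005,"dy": 0,"dz": 0,"ax": 0,"ay": 0,"az": 0,"gripper": 0.1},{"dx": 0.003,"dy": 0,"dz": 0,"ax": 0,"ay": 0,"az": 0,"gripper": 0.1}]}}

```text
clock: 6.68
eef_pos: [646.8, -168.2, 97.3]
tool_rot: [3.138, 0.008, 1.619]
force: [3.0, -10.4, 3.8]
width: 19.5
gripper_force: 60.5
```

Request:
{"op": "step_arm", "data": {"plan": [{"dx": 0.005,"dy": 0,"dz": 0,"ax": 0,"ay": 0,"az": 0,"gripper": 0.1},{"dx": 0.003,"dy": 0,"dz": 0,"ax": 0,"ay": 0,"az": 0,"gripper": 0.1}]}}

```text
clock: 6.92
eef_pos: [646.7, -165.0, 97.3]
tool_rot: [3.138, 0.006, 1.619]
force: [2.6, -7.6, 4.5]
width: 19.1
gripper_force: 60.6
```

Request:
{"op": "step_arm", "data": {"plan": [{"dx": 0,"dy": 0,"dz": 0,"ax": 0,"ay": 0,"az": 0,"gripper": 0.1},{"dx": 0,"dy": 0,"dz": 0,"ax": 0,"ay": 0,"az": 0,"gripper": 0.1}]}}

```text
clock: 7.18
eef_pos: [646.6, -163.7, 97.3]
tool_rot: [3.138, 0.005, 1.62]
force: [2.3, -6.0, 5.0]
width: 19.2
gripper_force: 60.7
```

Request:
{"op": "step_arm", "data": {"plan": [{"dx": 0.005,"dy": 0,"dz": 0,"ax": 0,"ay": 0,"az": 0,"gripper": 0.1},{"dx": 0,"dy": 0,"dz": 0,"ax": 0,"ay": 0,"az": 0,"gripper": 0.1}]}}

```text
clock: 7.42
eef_pos: [646.5, -161.0, 97.3]
tool_rot: [3.138, 0.003, 1.62]
force: [1.9, -3.9, 6.1]
width: 18.9
gripper_force: 60.7
```

Request:
{"op": "step_arm", "data": {"plan": [{"dx": 0.005,"dy": 0,"dz": 0,"ax": 0,"ay": 0,"az": 0,"gripper": 0.1},{"dx": 0,"dy": 0,"dz": 0,"ax": 0,"ay": 0,"az": 0,"gripper": 0.1}]}}

```text
clock: 7.68
eef_pos: [646.3, -158.5, 97.3]
tool_rot: [3.139, 0.002, 1.621]
force: [1.3, -2.0, 5.3]
width: 19.3
gripper_force: 60.8
```

Request:
{"op": "step_arm", "data": {"plan": [{"dx": 0.005,"dy": 0,"dz": 0,"ax": 0,"ay": 0,"az": 0,"gripper": 0.1},{"dx": 0,"dy": 0,"dz": 0,"ax": 0,"ay": 0,"az": 0,"gripper": 0.1}]}}

```text
clock: 7.92
eef_pos: [646.2, -156.3, 97.2]
tool_rot: [3.139, 0.001, 1.621]
force: [0.8, -0.8, 6.9]
width: 18.8
gripper_force: 60.8
```

Request:
{"op": "step_arm", "data": {"plan": [{"dx": 0.005,"dy": 0,"dz": 0,"ax": 0,"ay": 0,"az": 0,"gripper": 0.1},{"dx": 0,"dy": 0,"dz": 0,"ax": 0,"ay": 0,"az": 0,"gripper": 0.1}]}}

```text
clock: 8.18
eef_pos: [646.1, -154.4, 97.3]
tool_rot: [3.139, 0.001, 1.621]
force: [0.5, -0.6, 6.6]
width: 19.2
gripper_force: 60.8
```

Request:
{"op": "step_arm", "data": {"plan": [{"dx": 0.005,"dy": 0,"dz": 0,"ax": 0,"ay": 0,"az": 0,"gripper": 0.1},{"dx": 0,"dy": 0,"dz": 0,"ax": 0,"ay": 0,"az": 0,"gripper": 0.1}]}}

```text
clock: 8.43
eef_pos: [646.1, -153.2, 97.3]
tool_rot: [3.139, 0.001, 1.621]
force: [1.3, -0.6, 6.3]
width: 19.2
gripper_force: 60.8
```

Request:
{"op": "step_arm", "data": {"plan": [{"dx": 0.005,"dy": 0,"dz": 0,"ax": 0,"ay": 0,"az": 0,"gripper": 0.1},{"dx": 0,"dy": 0,"dz": 0,"ax": 0,"ay": 0,"az": 0,"gripper": 0.1}]}}

```text
clock: 8.68
eef_pos: [645.9, -151.7, 97.3]
tool_rot: [3.139, 0.001, 1.621]
force: [1.8, 0.5, 6.5]
width: 19.1
gripper_force: 60.8
```

Request:
{"op": "step_arm", "data": {"plan": [{"dx": 0.004,"dy": 0,"dz": 0,"ax": 0,"ay": 0,"az": 0,"gripper": 0.1},{"dx": 0,"dy": 0,"dz": 0,"ax": 0,"ay": 0,"az": 0,"gripper": 0.1}]}}

```text
clock: 8.93
eef_pos: [645.9, -150.6, 97.3]
tool_rot: [3.139, 0.001, 1.621]
force: [1.2, -1.3, 5.5]
width: 19.3
gripper_force: 60.8
```

Request:
{"op": "step_arm", "data": {"plan": [{"dx": 0.004,"dy": 0,"dz": 0,"ax": 0,"ay": 0,"az": 0,"gripper": 0.1},{"dx": 0,"dy": 0,"dz": 0,"ax": 0,"ay": 0,"az": 0,"gripper": 0.1}]}}

```text
clock: 9.18
eef_pos: [645.8, -149.4, 97.3]
tool_rot: [3.139, 0.001, 1.621]
force: [1.6, -1.1, 6.6]
width: 19.6
gripper_force: 60.8
```

```bash
python3 - <<'E'
from h import *
im=grab('top','t3'); a0=cv2.imread('pics/top0.png'); a=im['color'][:,:,::-1]
f=lambda x:cv2.resize(x[150:220,180:400],None,fx=3.6,fy=3.6,interpolation=cv2.INTER_CUBIC)
sd=grab('side','s3')['color'][:,:,::-1]
cv2.imwrite('pics/c3.png',cv2.convertScaleAbs(np.vstack([f(a0),f(a)]),alpha=1.2))
E
```

```text
(no output)
```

View pics/c3.png

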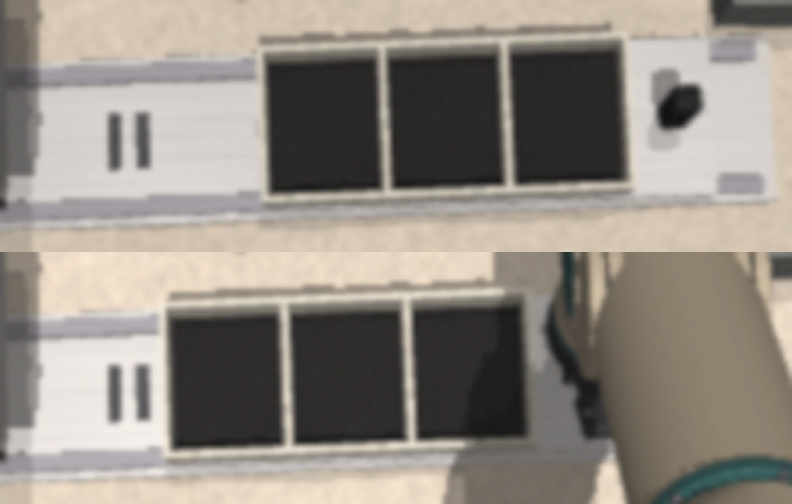

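The lower half shows the carrier moved about 66 mm (tray's left edge 262→163). The two press ribs are 20 mm apart at (115,140) and (143,140) in the crop. I'll feel for the second rib.

Request:
{"op": "step_arm", "data": {"plan": [{"dx": 0.004,"dy": 0,"dz": 0,"ax": 0,"ay": 0,"az": 0,"gripper": 0.1},{"dx": 0,"dy": 0,"dz": 0,"ax": 0,"ay": 0,"az": 0,"gripper": 0.1}]}}

```text
clock: 9.52
eef_pos: [645.8, -148.8, 97.2]
tool_rot: [3.139, 0.002, 1.621]
force: [0.4, -1.8, 6.0]
width: 19.4
gripper_force: 60.8
```

Request:
{"op": "step_arm", "data": {"plan": [{"dx": 0.004,"dy": 0,"dz": 0,"ax": 0,"ay": 0,"az": 0,"gripper": 0.1},{"dx": 0,"dy": 0,"dz": 0,"ax": 0,"ay": 0,"az": 0,"gripper": 0.1}]}}

```text
clock: 9.78
eef_pos: [645.8, -148.6, 97.3]
tool_rot: [3.139, 0.003, 1.621]
force: [1.1, -4.0, 6.4]
width: 19.3
gripper_force: 60.7
```

The second rib is felt at y≈-148.6, so the carrier is in the loading detent. I'll centre it, release, lift, and turn the gripper for the scoops.

Request:
{"op": "step_arm", "data": {"plan": [{"dx": -0.006,"dy": 0,"dz": 0,"ax": 0,"ay": 0,"az": 0,"gripper": 0.1},{"dx": -0.006,"dy": 0,"dz": 0,"ax": 0,"ay": 0,"az": 0,"gripper": 0.1},{"dx": 0,"dy": 0,"dz": 0,"ax": 0,"ay": 0,"az": 0,"gripper": 0.1},{"dx": 0,"dy": 0,"dz": 0,"ax": 0,"ay": 0,"az": 0,"gripper": 1},{"dx": 0,"dy": 0,"dz": 0,"ax": 0,"ay": 0,"az": 0,"gripper": 1},{"dx": 0,"dy": 0,"dz": 0,"ax": 0,"ay": 0,"az": 0,"gripper": 1},{"dx": 0,"dy": 0,"dz": 0,"ax": 0,"ay": 0,"az": 0,"gripper": 1},{"dx": 0,"dy": 0,"dz": -0.1,"ax": 0,"ay": 0,"az": 0,"gripper": 1},{"dx": 0,"dy": 0,"dz": -0.15,"ax": 0,"ay": 0,"az": 0,"gripper": 1},{"dx": 0,"dy": 0,"dz": -0.15,"ax": 0,"ay": 0,"az": 0,"gripper": 1},{"dx": 0,"dy": 0,"dz": -0.12,"ax": 0,"ay": 0,"az": 0,"gripper": 1}]}}

```text
clock: 11.15
eef_pos: [645.0, -149.8, 253.8]
tool_rot: [3.14, 0.0, 1.621]
force: [-0.2, -0.7, -0.9]
width: 85.4
gripper_force: 0.0
```

Request:
{"op": "step_arm", "data": {"plan": [{"dx": 0,"dy": -0.15,"dz": 0,"ax": 0,"ay": 0,"az": 0,"gripper": 1},{"dx": 0,"dy": -0.18,"dz": 0,"ax": 0,"ay": 0,"az": 0,"gripper": 1},{"dx": 0,"dy": -0.18,"dz": 0,"ax": 0,"ay": 0,"az": 0,"gripper": 1},{"dx": 0.05,"dy": -0.18,"dz": 0,"ax": 0,"ay": 0,"az": 0,"gripper": 1},{"dx": 0,"dy": 0,"dz": 0,"ax": 0,"ay": 0,"az": 0.102,"gripper": 1},{"dx": 0,"dy": 0,"dz": 0,"ax": 0,"ay": 0,"az": 0.102,"gripper": 1},{"dx": 0,"dy": 0,"dz": 0,"ax": 0,"ay": 0,"az": 0.102,"gripper": 1},{"dx": 0,"dy": 0,"dz": 0,"ax": 0,"ay": 0,"az": 0.102,"gripper": 1},{"dx": 0,"dy": 0,"dz": 0,"ax": 0,"ay": 0,"az": 0.102,"gripper": 1},{"dx": 0,"dy": 0,"dz": 0,"ax": 0,"ay": 0,"az": 0.102,"gripper": 1},{"dx": 0,"dy": 0,"dz": 0,"ax": 0,"ay": 0,"az": 0.102,"gripper": 1},{"dx": 0,"dy": 0,"dz": 0,"ax": 0,"ay": 0,"az": 0.102,"gripper": 1},{"dx": 0,"dy": 0,"dz": 0,"ax": 0,"ay": 0,"az": 0.102,"gripper": 1},{"dx": 0,"dy": 0,"dz": 0,"ax": 0,"ay": 0,"az": 0.102,"gripper": 1},{"dx": 0,"dy": 0,"dz": 0,"ax": 0,"ay": 0,"az": 0,"gripper": 1}]}}

```text
clock: 13.02
eef_pos: [437.2, -145.2, 251.9]
tool_rot: [3.141, -0.0, 0.021]
force: [0.2, 0.6, 0.3]
width: 85.1
gripper_force: 0.0
```

```bash
cat >> m.py <<'E'
def wscoop():
    im=grab('wrist','w'+str(int(ctrl.read_state()['clock']*10))); scoops(im,(0,420,0,560)); return im
E
python3 - <<'E'
from m import *
s=ctrl.read_state(); print(s['clock'],np.round(s['eef_pos'],1),np.round(s['tool_rot'],3),np.round(s['qpos'],2),s['width'])
wscoop()
im=grab('top','t4'); w=cloud(im); r=w.reshape(-1,3); k=(r[:,2]>100)&(r[:,2]<113)&(np.abs(r[:,0]-647)<25)&(np.abs(r[:,1]+150)<40); print('post',k.sum(),np.median(r[k],0) if k.any() else '')
scoops(im)
E
```

```text
13.025 [ 437.2 -145.2  251.9] [ 3.141 -0.     0.021] [ 0.21  0.36  0.07  2.03 -0.03  0.75 -1.25] 85.05499834849253
? [ 450   33   92   95 2076]
bar (474.9180603027344, -2.8130712509155273) grip [466.9  -2.7] size 7 28 yaw -0.018 z 80.0 108
bar (478.4566650390625, 6.436547756195068) grip [470.6   4.7] size 20 6 yaw 0.213 z 92.0 58
? [253 139  12   8  51]
bar (453.27679443359375, -3.739720344543457) grip [445.5  -2. ] size 5 14 yaw -0.224 z 85.0 44
bar (449.13543701171875, 6.104552268981934) grip [441.2   7. ] size 7 18 yaw -0.112 z 92.0 52
bar (438.786376953125, -3.3246195316314697) grip [430.8  -3.1] size 4 12 yaw -0.028 z 84.0 30
post 65 [ 644.5739579  -149.77844348  105.02477971]
bar (457.35101318359375, 150.18690490722656) grip [449.4 150.8] size 16 77 yaw -0.078 z 89.0 206
bar (447.614013671875, 4.489648342132568) grip [439.6   4.7] size 15 76 yaw -0.023 z 89.0 180
bar (468.352294921875, -132.32264709472656) grip [ 460.4 -132.2] size 19 14 yaw -0.016 z 89.0 56
bar (408.0594177246094, -133.78306579589844) grip [ 400.2 -132.2] size 17 12 yaw -0.199 z 89.0 42
```

Request:
{"op": "step_arm", "data": {"plan": [{"dx": -0.02,"dy": -0.042,"dz": 0.1,"ax": 0,"ay": 0,"az": 0,"gripper": 1},{"dx": 0,"dy": 0,"dz": 0.15,"ax": 0,"ay": 0,"az": 0,"gripper": 1},{"dx": 0,"dy": 0,"dz": 0.15,"ax": 0,"ay": 0,"az": 0,"gripper": 1},{"dx": 0,"dy": 0,"dz": 0.1,"ax": 0,"ay": 0,"az": 0,"gripper": 1},{"dx": 0,"dy": 0,"dz": 0.053,"ax": 0,"ay": 0,"az": 0,"gripper": 1},{"dx": 0,"dy": 0,"dz": 0,"ax": 0,"ay": 0,"az": 0,"gripper": 0.05},{"dx": 0,"dy": 0,"dz": 0,"ax": 0,"ay": 0,"az": 0,"gripper": 0.05},{"dx": 0,"dy": 0,"dz": 0,"ax": 0,"ay": 0,"az": 0,"gripper": 0.05},{"dx": 0,"dy": 0,"dz": 0,"ax": 0,"ay": 0,"az": 0,"gripper": 0.05},{"dx": 0,"dy": 0,"dz": 0,"ax": 0,"ay": 0,"az": 0,"gripper": 0.05},{"dx": 0,"dy": 0,"dz": 0,"ax": 0,"ay": 0,"az": 0,"gripper": 0.05},{"dx": 0,"dy": 0,"dz": 0,"ax": 0,"ay": 0,"az": 0,"gripper": 0.05}]}}

```text
clock: 14.62
eef_pos: [431.3, -132.7, 86.4]
tool_rot: [3.142, -0.001, 0.02]
force: [-1.7, 0.5, 5.3]
width: 14.8
gripper_force: 61.2
```

Bar scoop gripped. I'll lift it and turn the mouth towards -y.

Request:
{"op": "step_arm", "data": {"plan": [{"dx": 0,"dy": 0,"dz": -0.05,"ax": 0,"ay": 0,"az": 0,"gripper": 0.05},{"dx": 0,"dy": 0,"dz": -0.1,"ax": 0,"ay": 0,"az": 0,"gripper": 0.05},{"dx": 0,"dy": 0,"dz": -0.12,"ax": 0,"ay": 0,"az": 0,"gripper": 0.05},{"dx": 0,"dy": 0,"dz": -0.08,"ax": 0,"ay": 0,"az": -0.05,"gripper": 0.05},{"dx": 0,"dy": 0,"dz": 0,"ax": 0,"ay": 0,"az": -0.102,"gripper": 0.05},{"dx": 0,"dy": 0,"dz": 0,"ax": 0,"ay": 0,"az": -0.102,"gripper": 0.05},{"dx": 0,"dy": 0,"dz": 0,"ax": 0,"ay": 0,"az": -0.102,"gripper": 0.05},{"dx": 0,"dy": 0,"dz": 0,"ax": 0,"ay": 0,"az": -0.102,"gripper": 0.05},{"dx": 0,"dy": 0,"dz": 0,"ax": 0,"ay": 0,"az": -0.102,"gripper": 0.05},{"dx": 0,"dy": 0,"dz": 0,"ax": 0,"ay": 0,"az": -0.102,"gripper": 0.05},{"dx": 0,"dy": 0,"dz": 0,"ax": 0,"ay": 0,"az": -0.102,"gripper": 0.05},{"dx": 0,"dy": 0,"dz": 0,"ax": 0,"ay": 0,"az": -0.102,"gripper": 0.05},{"dx": 0,"dy": 0,"dz": 0,"ax": 0,"ay": 0,"az": -0.102,"gripper": 0.05},{"dx": 0,"dy": 0,"dz": 0,"ax": 0,"ay": 0,"az": -0.051,"gripper": 0.05},{"dx": 0,"dy": 0,"dz": 0,"ax": 0,"ay": 0,"az": 0,"gripper": 0.05}]}}

```text
clock: 16.5
eef_pos: [430.5, -133.0, 190.7]
tool_rot: [-3.141, -0.0, 1.619]
force: [-0.3, 1.1, -2.7]
width: 14.9
gripper_force: 60.0
```

Request:
{"op": "step_arm", "data": {"plan": [{"dx": 0.03,"dy": 0.025,"dz": 0,"ax": 0,"ay": 0,"az": 0,"gripper": 0.05},{"dx": 0.07,"dy": 0.055,"dz": 0,"ax": 0,"ay": 0,"az": 0,"gripper": 0.05},{"dx": 0.1,"dy": 0.08,"dz": 0,"ax": 0,"ay": 0,"az": 0,"gripper": 0.05},{"dx": 0.13,"dy": 0.11,"dz": 0,"ax": 0,"ay": 0,"az": 0,"gripper": 0.05},{"dx": 0.14,"dy": 0.11,"dz": 0,"ax": 0,"ay": 0,"az": 0,"gripper": 0.05},{"dx": 0.14,"dy": 0.11,"dz": 0,"ax": 0,"ay": 0,"az": 0,"gripper": 0.05},{"dx": 0.11,"dy": 0.09,"dz": 0,"ax": 0,"ay": 0,"az": 0,"gripper": 0.05},{"dx": 0.08,"dy": 0.07,"dz": 0,"ax": 0,"ay": 0,"az": 0,"gripper": 0.05},{"dx": 0.05,"dy": 0.04,"dz": 0,"ax": 0,"ay": 0,"az": 0,"gripper": 0.05},{"dx": 0.02,"dy": 0.019,"dz": 0,"ax": 0,"ay": 0,"az": 0,"gripper": 0.05},{"dx": 0,"dy": 0,"dz": 0,"ax": 0,"ay": 0,"az": 0,"gripper": 0.05}]}}

```text
clock: 17.88
eef_pos: [630.4, 138.8, 190.6]
tool_rot: [-3.141, 0.0, 1.62]
force: [0.2, -0.5, -2.2]
width: 15.0
gripper_force: 60.0
```

```bash
cat > p.py <<'E'
from h import *
def pour(C,p0=None,T0=15,steps=((15,45,165),(27,38,164),(39,25,163),(50,12,161)),yaw=1.621):
    # rows to reach grip at C+s*rail, tilt (deg), z
    P=pose(); u=np.array([-.052,.9987])
    for t,s_,z in steps:
        Rm=R.from_euler('z',yaw)*R.from_euler('x',np.pi)*R.from_euler('y',t,degrees=True); M=Rm.as_matrix()
        g=np.array([*(np.array(C)+s_*u),z]); tcp=g-3*M[:,2]
        d=P[:3,:3].T@(tcp-P[:3,3]); rv=(R.from_matrix(P[:3,:3]).inv()*Rm).as_rotvec()
        print(t,'shift',(d/300).round(3),'turn',(np.degrees(rv)/90).round(3),'toolz',M[:,2].round(2),'tcp',tcp.round(1))
        P=np.eye(4);P[:3,:3]=M;P[:3,3]=tcp
E
python3 - <<'E'
from p import *
s=ctrl.read_state(); print(s['clock'],np.round(s['eef_pos'],1),np.round(s['qpos'],2))
pour((632.8,93.9))
E
```

```text
17.875 [630.4 138.8 190.6] [-0.04  0.71 -0.38  1.59  0.31  0.9  -0.48]
15 shift [-0.002  0.     0.076] turn [-0.     0.167 -0.001] toolz [-0.01  0.26 -0.97] tcp [630.5 138.1 167.9]
27 shift [-0.025  0.    -0.003] turn [-0.     0.133  0.   ] toolz [-0.02  0.45 -0.89] tcp [630.9 130.5 166.7]
39 shift [-0.042  0.    -0.016] turn [-0.     0.133  0.   ] toolz [-0.03  0.63 -0.78] tcp [631.6 117.  165.3]
50 shift [-0.04   0.    -0.022] turn [-0.     0.122  0.   ] toolz [-0.04  0.77 -0.64] tcp [632.3 103.6 162.9]
```

Request:
{"op": "step_arm", "data": {"plan": [{"dx": 0,"dy": 0,"dz": 0.038,"ax": 0,"ay": 0.083,"az": 0,"gripper": 0.05},{"dx": 0,"dy": 0,"dz": 0.038,"ax": 0,"ay": 0.083,"az": 0,"gripper": 0.05},{"dx": -0.018,"dy": 0,"dz": -0.002,"ax": 0,"ay": 0.1,"az": 0,"gripper": 0.05},{"dx": -0.025,"dy": 0,"dz": -0.008,"ax": 0,"ay": 0.1,"az": 0,"gripper": 0.05},{"dx": -0.033,"dy": 0,"dz": -0.013,"ax": 0,"ay": 0.1,"az": 0,"gripper": 0.05},{"dx": -0.033,"dy": 0,"dz": -0.018,"ax": 0,"ay": 0.1,"az": 0,"gripper": 0.05},{"dx": 0,"dy": 0,"dz": 0,"ax": 0,"ay": 0,"az": 0,"gripper": 0.05},{"dx": 0,"dy": 0,"dz": 0,"ax": 0,"ay": 0,"az": 0,"gripper": 0.05},{"dx": 0,"dy": 0,"dz": 0,"ax": 0,"ay": 0,"az": 0,"gripper": 0.05},{"dx": 0,"dy": 0,"dz": 0,"ax": 0,"ay": 0,"az": 0,"gripper": 0.05}]}}

```text
clock: 19.12
eef_pos: [632.4, 106.7, 163.7]
tool_rot: [3.137, -0.887, 1.626]
force: [0.1, -0.7, 0.6]
width: 14.6
gripper_force: 60.5
```

```bash
python3 - <<'E'
from h import *
s=ctrl.read_state(); print(np.round(s['qpos'],2),np.round(s['eef_pos'],1))
a=grab('side')['color'][150:300,200:400,::-1]; b=grab('top')['color'][130:280,160:360,::-1]
f=lambda x:cv2.resize(x,None,fx=4,fy=4,interpolation=cv2.INTER_CUBIC)[:300*2,:800]
cv2.imwrite('pics/p1.png',cv2.convertScaleAbs(cv2.resize(np.hstack([f(a),f(b)]),(800,300)),alpha=1.3))
E
```

```text
[ 0.68  1.11 -0.95  1.6  -0.09  0.81  0.18] [632.4 106.7 163.7]
```

View pics/p1.png

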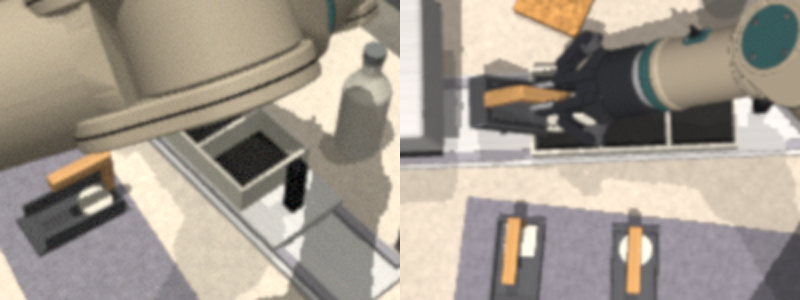

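The top view shows the scoop tipped over the far cell, and a white spot under the gripper at (585,120) is probably a bar. I'll raise, level and carry the scoop back.

Request:
{"op": "step_arm", "data": {"plan": [{"dx": 0.051,"dy": 0,"dz": -0.043,"ax": 0,"ay": 0,"az": 0,"gripper": 0.05},{"dx": 0.051,"dy": 0,"dz": -0.043,"ax": 0,"ay": 0,"az": 0,"gripper": 0.05},{"dx": 0,"dy": 0,"dz": 0,"ax": 0,"ay": -0.1,"az": 0,"gripper": 0.05},{"dx": 0,"dy": 0,"dz": 0,"ax": 0,"ay": -0.1,"az": 0,"gripper": 0.05},{"dx": 0,"dy": 0,"dz": 0,"ax": 0,"ay": -0.1,"az": 0,"gripper": 0.05},{"dx": 0,"dy": 0,"dz": 0,"ax": 0,"ay": -0.1,"az": 0,"gripper": 0.05},{"dx": 0,"dy": 0,"dz": 0,"ax": 0,"ay": -0.1,"az": 0,"gripper": 0.05},{"dx": 0,"dy": 0,"dz": 0,"ax": 0,"ay": -0.066,"az": 0,"gripper": 0.05},{"dx": -0.08,"dy": -0.07,"dz": 0,"ax": 0,"ay": 0,"az": 0,"gripper": 0.05},{"dx": -0.14,"dy": -0.13,"dz": 0,"ax": 0,"ay": 0,"az": 0,"gripper": 0.05},{"dx": -0.14,"dy": -0.13,"dz": 0,"ax": 0,"ay": 0,"az": 0,"gripper": 0.05},{"dx": -0.14,"dy": -0.13,"dz": 0,"ax": 0,"ay": 0,"az": 0,"gripper": 0.05},{"dx": -0.14,"dy": -0.13,"dz": 0,"ax": 0,"ay": 0,"az": 0,"gripper": 0.05},{"dx": -0.1,"dy": -0.1,"dz": 0,"ax": 0,"ay": 0,"az": 0,"gripper": 0.05},{"dx": 0,"dy": 0,"dz": 0,"ax": 0,"ay": 0,"az": 0.05,"gripper": 0.05},{"dx": 0,"dy": 0,"dz": 0,"ax": 0,"ay": 0,"az": 0.102,"gripper": 0.05},{"dx": 0,"dy": 0,"dz": 0,"ax": 0,"ay": 0,"az": 0.102,"gripper": 0.05},{"dx": 0,"dy": 0,"dz": 0,"ax": 0,"ay": 0,"az": 0.102,"gripper": 0.05},{"dx": 0,"dy": 0,"dz": 0,"ax": 0,"ay": 0,"az": 0.102,"gripper": 0.05}]}}

```text
clock: 21.6
eef_pos: [436.9, -126.1, 203.1]
tool_rot: [3.141, -0.002, 0.896]
force: [0.1, -0.8, -0.8]
width: 14.7
gripper_force: 60.1
```

Request:
{"op": "step_arm", "data": {"plan": [{"dx": 0,"dy": 0,"dz": 0,"ax": 0,"ay": 0,"az": 0.102,"gripper": 0.05},{"dx": 0,"dy": 0,"dz": 0,"ax": 0,"ay": 0,"az": 0.102,"gripper": 0.05},{"dx": 0,"dy": 0,"dz": 0,"ax": 0,"ay": 0,"az": 0.102,"gripper": 0.05},{"dx": 0,"dy": 0,"dz": 0,"ax": 0,"ay": 0,"az": 0.102,"gripper": 0.05},{"dx": 0,"dy": 0,"dz": 0,"ax": 0,"ay": 0,"az": 0.102,"gripper": 0.05},{"dx": 0,"dy": 0,"dz": 0,"ax": 0,"ay": 0,"az": 0.051,"gripper": 0.05},{"dx": 0,"dy": 0,"dz": 0,"ax": 0,"ay": 0,"az": 0,"gripper": 0.05},{"dx": 0,"dy": 0,"dz": 0,"ax": 0,"ay": 0,"az": 0,"gripper": 0.05}]}}

```text
clock: 22.6
eef_pos: [436.7, -126.8, 202.4]
tool_rot: [-3.141, -0.001, 0.021]
force: [-0.1, 0.1, -2.0]
width: 14.8
gripper_force: 60.1
```

```bash
python3 - <<'E'
from m import *
plan([431,-132.7,87.5],[np.pi,0,.02])
im=grab('top','t5'); scoops(im)
f=lambda x:cv2.resize(x,None,fx=4,fy=4,interpolation=cv2.INTER_CUBIC)
cv2.imwrite('pics/c5.png',cv2.convertScaleAbs(f(im['color'][150:300,180:380,::-1]),alpha=1.2))
E
```

```text
shift [-0.02   0.02   0.383] turn [-0.    -0.001  0.001]
bar (457.3595275878906, 150.30494689941406) grip [449.4 150.9] size 15 77 yaw -0.078 z 89.0 204
bar (447.57354736328125, 4.490448474884033) grip [439.6   4.7] size 15 76 yaw -0.023 z 89.0 182
```

View pics/c5.png

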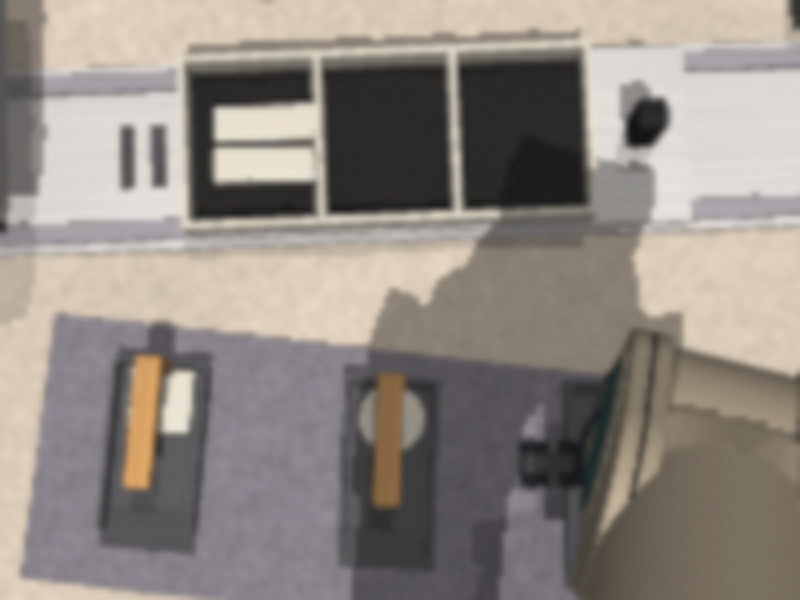

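Both bars lie in the far cell, at (262,120) and (262,165). I'll set this scoop down.

Request:
{"op": "step_arm", "data": {"plan": [{"dx": -0.02,"dy": 0.02,"dz": 0.1,"ax": 0,"ay": 0,"az": 0,"gripper": 0.05},{"dx": 0,"dy": 0,"dz": 0.13,"ax": 0,"ay": 0,"az": 0,"gripper": 0.05},{"dx": 0,"dy": 0,"dz": 0.1,"ax": 0,"ay": 0,"az": 0,"gripper": 0.05},{"dx": 0,"dy": 0,"dz": 0.035,"ax": 0,"ay": 0,"az": 0,"gripper": 0.05},{"dx": 0,"dy": 0,"dz": 0.016,"ax": 0,"ay": 0,"az": 0,"gripper": 0.05},{"dx": 0,"dy": 0,"dz": 0.004,"ax": 0,"ay": 0,"az": 0,"gripper": 0.05},{"dx": 0,"dy": 0,"dz": 0,"ax": 0,"ay": 0,"az": 0,"gripper": 0.05},{"dx": 0,"dy": 0,"dz": 0,"ax": 0,"ay": 0,"az": 0,"gripper": 0.05}]}}

```text
clock: 23.65
eef_pos: [431.0, -133.7, 87.0]
tool_rot: [3.141, -0.001, 0.019]
force: [-0.0, -0.4, -1.7]
width: 14.9
gripper_force: 60.0
```

Request:
{"op": "step_arm", "data": {"plan": [{"dx": 0,"dy": 0,"dz": 0,"ax": 0,"ay": 0,"az": 0,"gripper": 1},{"dx": 0,"dy": 0,"dz": 0,"ax": 0,"ay": 0,"az": 0,"gripper": 1},{"dx": 0,"dy": 0,"dz": 0,"ax": 0,"ay": 0,"az": 0,"gripper": 1},{"dx": 0,"dy": 0,"dz": 0,"ax": 0,"ay": 0,"az": 0,"gripper": 1},{"dx": 0,"dy": 0,"dz": -0.08,"ax": 0,"ay": 0,"az": 0,"gripper": 1},{"dx": 0,"dy": 0,"dz": -0.14,"ax": 0,"ay": 0,"az": 0,"gripper": 1},{"dx": 0,"dy": 0,"dz": -0.14,"ax": 0,"ay": 0,"az": 0,"gripper": 1},{"dx": 0,"dy": 0,"dz": -0.14,"ax": 0,"ay": 0,"az": 0,"gripper": 1},{"dx": 0,"dy": -0.1,"dz": 0,"ax": 0,"ay": 0,"az": 0.027,"gripper": 1},{"dx": 0,"dy": -0.16,"dz": 0,"ax": 0,"ay": 0,"az": 0,"gripper": 1},{"dx": 0.03,"dy": -0.16,"dz": 0,"ax": 0,"ay": 0,"az": 0,"gripper": 1},{"dx": 0,"dy": -0.04,"dz": 0,"ax": 0,"ay": 0,"az": 0,"gripper": 1},{"dx": 0,"dy": 0,"dz": 0,"ax": 0,"ay": 0,"az": 0,"gripper": 1}]}}

```text
clock: 25.28
eef_pos: [441.2, 4.4, 236.2]
tool_rot: [3.141, 0.001, -0.022]
force: [-0.6, 0.1, -0.8]
width: 85.2
gripper_force: 0.0
```

```bash
python3 - <<'E'
from m import *
im=grab('top','t6'); scoops(im)
w=grab('wrist','w6')
# wooden bar in wrist by height
c=cloud(w); r=c.reshape(-1,3); h=cv2.cvtColor(w['color'],cv2.COLOR_RGB2HSV).reshape(-1,3)
k=(r[:,2]>84)&(r[:,2]<99)&(h[:,1]>90)&(h[:,0]<28)&(np.abs(r[:,1]-5)<60)&(r[:,0]<510); print(k.sum(), cv2.minAreaRect(r[k][:,:2].astype(np.float32)) if k.any() else '')
plan([439.6,4.7,86.5],[np.pi,0,-.023])
E
```

```text
bar (457.35101318359375, 150.18690490722656) grip [449.4 150.8] size 16 77 yaw -0.079 z 89.0 203
bar (437.6745300292969, -134.83053588867188) grip [ 429.7 -135.1] size 76 14 yaw 0.028 z 89.0 204
1601 ((449.5063171386719, 6.642028331756592), (15.188201904296875, 78.58526611328125), 88.87460327148438)
shift [-0.005 -0.007  0.499] turn [ 0.001  0.    -0.001]
```

Request:
{"op": "step_arm", "data": {"plan": [{"dx": -0.002,"dy": -0.005,"dz": 0.1,"ax": 0,"ay": 0,"az": 0,"gripper": 1},{"dx": 0,"dy": 0,"dz": 0.15,"ax": 0,"ay": 0,"az": 0,"gripper": 1},{"dx": 0,"dy": 0,"dz": 0.13,"ax": 0,"ay": 0,"az": 0,"gripper": 1},{"dx": 0,"dy": 0,"dz": 0.08,"ax": 0,"ay": 0,"az": 0,"gripper": 1},{"dx": 0,"dy": 0,"dz": 0.039,"ax": 0,"ay": 0,"az": 0,"gripper": 1},{"dx": 0,"dy": 0,"dz": 0,"ax": 0,"ay": 0,"az": 0,"gripper": 0.05},{"dx": 0,"dy": 0,"dz": 0,"ax": 0,"ay": 0,"az": 0,"gripper": 0.05},{"dx": 0,"dy": 0,"dz": 0,"ax": 0,"ay": 0,"az": 0,"gripper": 0.05},{"dx": 0,"dy": 0,"dz": 0,"ax": 0,"ay": 0,"az": 0,"gripper": 0.05},{"dx": 0,"dy": 0,"dz": 0,"ax": 0,"ay": 0,"az": 0,"gripper": 0.05},{"dx": 0,"dy": 0,"dz": 0,"ax": 0,"ay": 0,"az": 0,"gripper": 0.05},{"dx": 0,"dy": 0,"dz": 0,"ax": 0,"ay": 0,"az": 0,"gripper": 0.05}]}}

```text
clock: 26.88
eef_pos: [441.3, 5.9, 87.3]
tool_rot: [-3.141, -0.001, -0.023]
force: [0.7, 0.9, 7.0]
width: 15.1
gripper_force: 61.3
```

Request:
{"op": "step_arm", "data": {"plan": [{"dx": 0,"dy": 0,"dz": -0.05,"ax": 0,"ay": 0,"az": 0,"gripper": 0.05},{"dx": 0,"dy": 0,"dz": -0.1,"ax": 0,"ay": 0,"az": 0,"gripper": 0.05},{"dx": 0,"dy": 0,"dz": -0.12,"ax": 0,"ay": 0,"az": 0,"gripper": 0.05},{"dx": 0,"dy": 0,"dz": -0.08,"ax": 0,"ay": 0,"az": -0.05,"gripper": 0.05},{"dx": 0,"dy": 0,"dz": 0,"ax": 0,"ay": 0,"az": -0.105,"gripper": 0.05},{"dx": 0,"dy": 0,"dz": 0,"ax": 0,"ay": 0,"az": -0.105,"gripper": 0.05},{"dx": 0,"dy": 0,"dz": 0,"ax": 0,"ay": 0,"az": -0.105,"gripper": 0.05},{"dx": 0,"dy": 0,"dz": 0,"ax": 0,"ay": 0,"az": -0.105,"gripper": 0.05},{"dx": 0,"dy": 0,"dz": 0,"ax": 0,"ay": 0,"az": -0.105,"gripper": 0.05},{"dx": 0,"dy": 0,"dz": 0,"ax": 0,"ay": 0,"az": -0.105,"gripper": 0.05},{"dx": 0,"dy": 0,"dz": 0,"ax": 0,"ay": 0,"az": -0.105,"gripper": 0.05},{"dx": 0,"dy": 0,"dz": 0,"ax": 0,"ay": 0,"az": -0.105,"gripper": 0.05},{"dx": 0,"dy": 0,"dz": 0,"ax": 0,"ay": 0,"az": -0.105,"gripper": 0.05},{"dx": 0,"dy": 0,"dz": 0,"ax": 0,"ay": 0,"az": -0.051,"gripper": 0.05},{"dx": 0,"dy": 0,"dz": 0,"ax": 0,"ay": 0,"az": 0,"gripper": 0.05}]}}

```text
clock: 28.75
eef_pos: [440.5, 5.5, 191.4]
tool_rot: [-3.141, -0.0, 1.619]
force: [-0.3, 0.3, -2.0]
width: 15.3
gripper_force: 60.0
```

Request:
{"op": "step_arm", "data": {"plan": [{"dx": -0.01,"dy": 0.03,"dz": 0,"ax": 0,"ay": 0,"az": 0,"gripper": 0.05},{"dx": -0.02,"dy": 0.06,"dz": 0,"ax": 0,"ay": 0,"az": 0,"gripper": 0.05},{"dx": -0.02,"dy": 0.1,"dz": 0,"ax": 0,"ay": 0,"az": 0,"gripper": 0.05},{"dx": -0.028,"dy": 0.13,"dz": 0,"ax": 0,"ay": 0,"az": 0,"gripper": 0.05},{"dx": -0.028,"dy": 0.13,"dz": 0,"ax": 0,"ay": 0,"az": 0,"gripper": 0.05},{"dx": -0.022,"dy": 0.1,"dz": 0,"ax": 0,"ay": 0,"az": 0,"gripper": 0.05},{"dx": -0.012,"dy": 0.07,"dz": 0,"ax": 0,"ay": 0,"az": 0,"gripper": 0.05},{"dx": -0.008,"dy": 0.036,"dz": 0,"ax": 0,"ay": 0,"az": 0,"gripper": 0.05},{"dx": 0,"dy": 0,"dz": 0,"ax": 0,"ay": 0,"az": 0,"gripper": 0.05},{"dx": 0,"dy": 0,"dz": 0,"ax": 0,"ay": 0,"az": 0,"gripper": 0.05}]}}

```text
clock: 30.0
eef_pos: [638.7, -28.8, 191.5]
tool_rot: [-3.14, 0.0, 1.62]
force: [0.3, -0.6, -2.2]
width: 15.2
gripper_force: 60.0
```

```bash
python3 - <<'E'
from p import *
s=ctrl.read_state(); print(s['clock'],np.round(s['eef_pos'],1),np.round(s['qpos'],2))
pour((641.5,-73.9))
E
```

```text
30.0 [638.7 -28.8 191.5] [ 0.27  0.72 -0.46  1.6   0.38  0.91 -0.27]
15 shift [-0.003  0.002  0.079] turn [-0.001  0.167 -0.001] toolz [-0.01  0.26 -0.97] tcp [639.2 -29.7 167.9]
27 shift [-0.025  0.    -0.003] turn [-0.     0.133  0.   ] toolz [-0.02  0.45 -0.89] tcp [639.6 -37.3 166.7]
39 shift [-0.042  0.    -0.016] turn [-0.     0.133  0.   ] toolz [-0.03  0.63 -0.78] tcp [640.3 -50.8 165.3]
50 shift [-0.04   0.    -0.022] turn [-0.     0.122  0.   ] toolz [-0.04  0.77 -0.64] tcp [641.  -64.2 162.9]
```

Request:
{"op": "step_arm", "data": {"plan": [{"dx": 0,"dy": 0,"dz": 0.04,"ax": 0,"ay": 0.083,"az": 0,"gripper": 0.05},{"dx": 0,"dy": 0,"dz": 0.04,"ax": 0,"ay": 0.083,"az": 0,"gripper": 0.05},{"dx": -0.018,"dy": 0,"dz": -0.002,"ax": 0,"ay": 0.1,"az": 0,"gripper": 0.05},{"dx": -0.025,"dy": 0,"dz": -0.008,"ax": 0,"ay": 0.1,"az": 0,"gripper": 0.05},{"dx": -0.033,"dy": 0,"dz": -0.013,"ax": 0,"ay": 0.1,"az": 0,"gripper": 0.05},{"dx": -0.033,"dy": 0,"dz": -0.018,"ax": 0,"ay": 0.1,"az": 0,"gripper": 0.05},{"dx": 0,"dy": 0,"dz": 0,"ax": 0,"ay": 0,"az": 0,"gripper": 0.05},{"dx": 0,"dy": 0,"dz": 0,"ax": 0,"ay": 0,"az": 0,"gripper": 0.05},{"dx": 0,"dy": 0,"dz": 0,"ax": 0,"ay": 0,"az": 0,"gripper": 0.05},{"dx": 0,"dy": 0,"dz": 0,"ax": 0,"ay": 0,"az": 0,"gripper": 0.05}]}}

```text
clock: 31.25
eef_pos: [641.6, -61.3, 162.8]
tool_rot: [3.139, -0.887, 1.624]
force: [-0.3, -4.3, 0.7]
width: 14.6
gripper_force: 60.7
```

Request:
{"op": "step_arm", "data": {"plan": [{"dx": 0.051,"dy": 0,"dz": -0.043,"ax": 0,"ay": 0,"az": 0,"gripper": 0.05},{"dx": 0.051,"dy": 0,"dz": -0.043,"ax": 0,"ay": 0,"az": 0,"gripper": 0.05},{"dx": 0,"dy": 0,"dz": 0,"ax": 0,"ay": -0.1,"az": 0,"gripper": 0.05},{"dx": 0,"dy": 0,"dz": 0,"ax": 0,"ay": -0.1,"az": 0,"gripper": 0.05},{"dx": 0,"dy": 0,"dz": 0,"ax": 0,"ay": -0.1,"az": 0,"gripper": 0.05},{"dx": 0,"dy": 0,"dz": 0,"ax": 0,"ay": -0.1,"az": 0,"gripper": 0.05},{"dx": 0,"dy": 0,"dz": 0,"ax": 0,"ay": -0.1,"az": 0,"gripper": 0.05},{"dx": 0,"dy": 0,"dz": 0,"ax": 0,"ay": -0.066,"az": 0,"gripper": 0.05},{"dx": 0.04,"dy": -0.1,"dz": 0,"ax": 0,"ay": 0,"az": 0,"gripper": 0.05},{"dx": 0.05,"dy": -0.15,"dz": 0,"ax": 0,"ay": 0,"az": 0,"gripper": 0.05},{"dx": 0.05,"dy": -0.15,"dz": 0,"ax": 0,"ay": 0,"az": 0,"gripper": 0.05},{"dx": 0.05,"dy": -0.15,"dz": 0,"ax": 0,"ay": 0,"az": 0,"gripper": 0.05},{"dx": 0.05,"dy": -0.11,"dz": 0,"ax": 0,"ay": 0,"az": 0,"gripper": 0.05},{"dx": 0,"dy": 0,"dz": 0,"ax": 0,"ay": 0,"az": 0.05,"gripper": 0.05},{"dx": 0,"dy": 0,"dz": 0,"ax": 0,"ay": 0,"az": 0.105,"gripper": 0.05},{"dx": 0,"dy": 0,"dz": 0,"ax": 0,"ay": 0,"az": 0.105,"gripper": 0.05},{"dx": 0,"dy": 0,"dz": 0,"ax": 0,"ay": 0,"az": 0.105,"gripper": 0.05},{"dx": 0,"dy": 0,"dz": 0,"ax": 0,"ay": 0,"az": 0.105,"gripper": 0.05}]}}

```text
clock: 33.5
eef_pos: [439.6, 1.4, 202.6]
tool_rot: [-3.141, -0.002, 0.877]
force: [-0.3, 0.3, -1.5]
width: 14.7
gripper_force: 60.1
```

Request:
{"op": "step_arm", "data": {"plan": [{"dx": 0,"dy": 0,"dz": 0,"ax": 0,"ay": 0,"az": 0.105,"gripper": 0.05},{"dx": 0,"dy": 0,"dz": 0,"ax": 0,"ay": 0,"az": 0.105,"gripper": 0.05},{"dx": 0,"dy": 0,"dz": 0,"ax": 0,"ay": 0,"az": 0.105,"gripper": 0.05},{"dx": 0,"dy": 0,"dz": 0,"ax": 0,"ay": 0,"az": 0.105,"gripper": 0.05},{"dx": 0,"dy": 0,"dz": 0,"ax": 0,"ay": 0,"az": 0.105,"gripper": 0.05},{"dx": 0,"dy": 0,"dz": 0,"ax": 0,"ay": 0,"az": 0.05,"gripper": 0.05},{"dx": 0,"dy": 0,"dz": 0,"ax": 0,"ay": 0,"az": 0,"gripper": 0.05},{"dx": 0,"dy": 0,"dz": 0,"ax": 0,"ay": 0,"az": 0,"gripper": 0.05}]}}

```text
clock: 34.5
eef_pos: [440.0, 0.4, 202.0]
tool_rot: [-3.14, -0.001, -0.02]
force: [0.2, -1.1, -2.1]
width: 14.6
gripper_force: 60.1
```

```bash
python3 - <<'E'
from m import *
plan([441.,5.6,87.7],[np.pi,0,-.023])
im=grab('top','t7'); scoops(im)
f=lambda x:cv2.resize(x,None,fx=4,fy=4,interpolation=cv2.INTER_CUBIC)
cv2.imwrite('pics/c7.png',cv2.convertScaleAbs(f(im['color'][150:300,180:380,::-1]),alpha=1.2))
E
```

```text
shift [ 0.003 -0.017  0.381] turn [-0.001 -0.     0.002]
bar (457.3348083496094, 149.99411010742188) grip [449.4 150.6] size 16 77 yaw -0.079 z 89.0 205
bar (437.6745300292969, -134.83053588867188) grip [ 429.7 -135.1] size 76 14 yaw 0.029 z 89.0 205
```

View pics/c7.png

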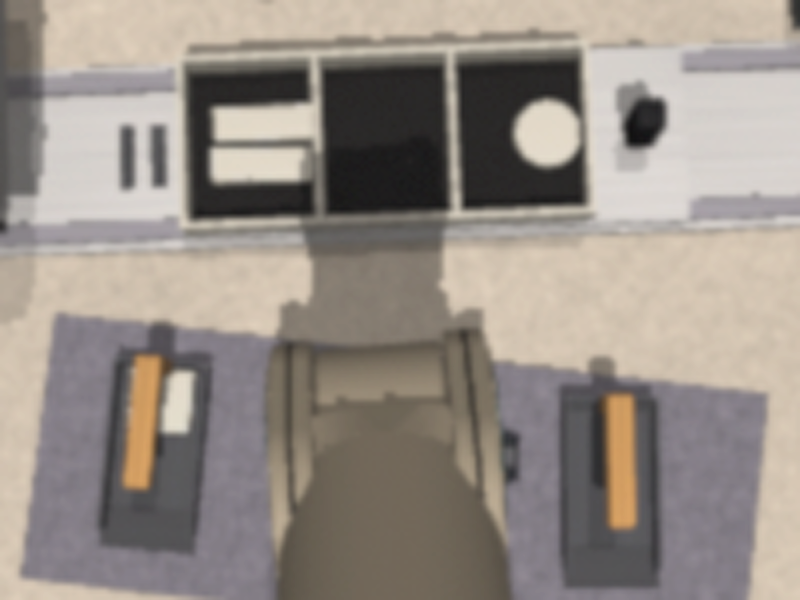

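The disc is in the near cell at (548,132) and the carrier hasn't moved. The bar scoop stands empty. I'll set the disc scoop down and go over the square scoop.

Request:
{"op": "step_arm", "data": {"plan": [{"dx": 0.003,"dy": -0.017,"dz": 0.1,"ax": 0,"ay": 0,"az": 0,"gripper": 0.05},{"dx": 0,"dy": 0,"dz": 0.13,"ax": 0,"ay": 0,"az": 0,"gripper": 0.05},{"dx": 0,"dy": 0,"dz": 0.1,"ax": 0,"ay": 0,"az": 0,"gripper": 0.05},{"dx": 0,"dy": 0,"dz": 0.035,"ax": 0,"ay": 0,"az": 0,"gripper": 0.05},{"dx": 0,"dy": 0,"dz": 0.014,"ax": 0,"ay": 0,"az": 0,"gripper": 0.05},{"dx": 0,"dy": 0,"dz": 0.003,"ax": 0,"ay": 0,"az": 0,"gripper": 0.05},{"dx": 0,"dy": 0,"dz": 0,"ax": 0,"ay": 0,"az": 0,"gripper": 0.05},{"dx": 0,"dy": 0,"dz": 0,"ax": 0,"ay": 0,"az": 0,"gripper": 0.05}]}}

```text
clock: 35.55
eef_pos: [441.5, 4.6, 87.4]
tool_rot: [-3.141, -0.001, -0.022]
force: [0.4, -0.6, -0.6]
width: 14.7
gripper_force: 60.1
```

Request:
{"op": "step_arm", "data": {"plan": [{"dx": 0,"dy": 0,"dz": 0,"ax": 0,"ay": 0,"az": 0,"gripper": 1},{"dx": 0,"dy": 0,"dz": 0,"ax": 0,"ay": 0,"az": 0,"gripper": 1},{"dx": 0,"dy": 0,"dz": 0,"ax": 0,"ay": 0,"az": 0,"gripper": 1},{"dx": 0,"dy": 0,"dz": 0,"ax": 0,"ay": 0,"az": 0,"gripper": 1},{"dx": 0,"dy": 0,"dz": -0.08,"ax": 0,"ay": 0,"az": 0,"gripper": 1},{"dx": 0,"dy": 0,"dz": -0.14,"ax": 0,"ay": 0,"az": 0,"gripper": 1},{"dx": 0,"dy": 0,"dz": -0.14,"ax": 0,"ay": 0,"az": 0,"gripper": 1},{"dx": 0,"dy": 0,"dz": -0.14,"ax": 0,"ay": 0,"az": 0,"gripper": 1},{"dx": 0,"dy": -0.1,"dz": 0,"ax": 0,"ay": 0,"az": 0.036,"gripper": 1},{"dx": 0,"dy": -0.16,"dz": 0,"ax": 0,"ay": 0,"az": 0,"gripper": 1},{"dx": 0,"dy": -0.16,"dz": 0,"ax": 0,"ay": 0,"az": 0,"gripper": 1},{"dx": 0,"dy": -0.06,"dz": 0,"ax": 0,"ay": 0,"az": 0,"gripper": 1},{"dx": 0,"dy": 0,"dz": 0,"ax": 0,"ay": 0,"az": 0,"gripper": 1}]}}

```text
clock: 37.17
eef_pos: [450.3, 148.8, 236.6]
tool_rot: [3.141, 0.0, -0.076]
force: [0.7, 0.2, -0.2]
width: 85.3
gripper_force: 0.0
```

```bash
python3 - <<'E'
from m import *
im=grab('top','t8'); scoops(im)
w=grab('wrist','w8')
c=cloud(w); r=c.reshape(-1,3); h=cv2.cvtColor(w['color'],cv2.COLOR_RGB2HSV).reshape(-1,3)
k=(r[:,2]>84)&(r[:,2]<99)&(h[:,1]>90)&(h[:,0]<28)&(np.abs(r[:,1]-150)<60)&(r[:,0]<520); print(k.sum(), cv2.minAreaRect(r[k][:,:2].astype(np.float32)) if k.any() else '')
plan([449.4,150.6,87],[np.pi,0,-.079])
E
```

```text
bar (487.0082702636719, 148.36276245117188) grip [479.9 144.6] size 17 12 yaw 0.49 z 89.0 32
bar (447.6714172363281, 2.4715170860290527) grip [439.7   2.7] size 15 76 yaw -0.027 z 89.0 204
bar (437.6745300292969, -134.83053588867188) grip [ 429.7 -135. ] size 76 14 yaw 0.025 z 89.0 206
1542 ((458.1446533203125, 154.11932373046875), (14.640828132629395, 78.80711364746094), 85.46577453613281)
shift [-0.004 -0.014  0.499] turn [ 0.001  0.    -0.001]
```

Request:
{"op": "step_arm", "data": {"plan": [{"dx": -0.002,"dy": -0.012,"dz": 0.1,"ax": 0,"ay": 0,"az": 0,"gripper": 1},{"dx": 0,"dy": 0,"dz": 0.15,"ax": 0,"ay": 0,"az": 0,"gripper": 1},{"dx": 0,"dy": 0,"dz": 0.13,"ax": 0,"ay": 0,"az": 0,"gripper": 1},{"dx": 0,"dy": 0,"dz": 0.08,"ax": 0,"ay": 0,"az": 0,"gripper": 1},{"dx": 0,"dy": 0,"dz": 0.039,"ax": 0,"ay": 0,"az": 0,"gripper": 1},{"dx": 0,"dy": 0,"dz": 0,"ax": 0,"ay": 0,"az": 0,"gripper": 0.05},{"dx": 0,"dy": 0,"dz": 0,"ax": 0,"ay": 0,"az": 0,"gripper": 0.05},{"dx": 0,"dy": 0,"dz": 0,"ax": 0,"ay": 0,"az": 0,"gripper": 0.05},{"dx": 0,"dy": 0,"dz": 0,"ax": 0,"ay": 0,"az": 0,"gripper": 0.05},{"dx": 0,"dy": 0,"dz": 0,"ax": 0,"ay": 0,"az": 0,"gripper": 0.05},{"dx": 0,"dy": 0,"dz": 0,"ax": 0,"ay": 0,"az": 0,"gripper": 0.05},{"dx": 0,"dy": 0,"dz": 0,"ax": 0,"ay": 0,"az": 0,"gripper": 0.05}]}}

```text
clock: 38.78
eef_pos: [450.6, 152.3, 87.5]
tool_rot: [-3.141, -0.001, -0.078]
force: [-0.2, 1.6, 5.7]
width: 15.2
gripper_force: 61.8
```

Request:
{"op": "step_arm", "data": {"plan": [{"dx": 0,"dy": 0,"dz": -0.05,"ax": 0,"ay": 0,"az": 0,"gripper": 0.05},{"dx": 0,"dy": 0,"dz": -0.1,"ax": 0,"ay": 0,"az": 0,"gripper": 0.05},{"dx": 0,"dy": 0,"dz": -0.12,"ax": 0,"ay": 0,"az": 0,"gripper": 0.05},{"dx": 0,"dy": 0,"dz": -0.08,"ax": 0,"ay": 0,"az": -0.05,"gripper": 0.05},{"dx": 0,"dy": 0,"dz": 0,"ax": 0,"ay": 0,"az": -0.109,"gripper": 0.05},{"dx": 0,"dy": 0,"dz": 0,"ax": 0,"ay": 0,"az": -0.109,"gripper": 0.05},{"dx": 0,"dy": 0,"dz": 0,"ax": 0,"ay": 0,"az": -0.109,"gripper": 0.05},{"dx": 0,"dy": 0,"dz": 0,"ax": 0,"ay": 0,"az": -0.109,"gripper": 0.05},{"dx": 0,"dy": 0,"dz": 0,"ax": 0,"ay": 0,"az": -0.109,"gripper": 0.05},{"dx": 0,"dy": 0,"dz": 0,"ax": 0,"ay": 0,"az": -0.109,"gripper": 0.05},{"dx": 0,"dy": 0,"dz": 0,"ax": 0,"ay": 0,"az": -0.109,"gripper": 0.05},{"dx": 0,"dy": 0,"dz": 0,"ax": 0,"ay": 0,"az": -0.109,"gripper": 0.05},{"dx": 0,"dy": 0,"dz": 0,"ax": 0,"ay": 0,"az": -0.109,"gripper": 0.05},{"dx": 0,"dy": 0,"dz": 0,"ax": 0,"ay": 0,"az": -0.05,"gripper": 0.05},{"dx": 0,"dy": 0,"dz": 0,"ax": 0,"ay": 0,"az": 0,"gripper": 0.05}]}}

```text
clock: 40.65
eef_pos: [450.0, 151.0, 192.3]
tool_rot: [-3.141, 0.001, 1.618]
force: [1.0, -0.3, -2.0]
width: 14.9
gripper_force: 60.8
```

Request:
{"op": "step_arm", "data": {"plan": [{"dx": -0.02,"dy": 0.03,"dz": 0,"ax": 0,"ay": 0,"az": 0,"gripper": 0.05},{"dx": -0.04,"dy": 0.06,"dz": 0,"ax": 0,"ay": 0,"az": 0,"gripper": 0.05},{"dx": -0.055,"dy": 0.1,"dz": 0,"ax": 0,"ay": 0,"az": 0,"gripper": 0.05},{"dx": -0.065,"dy": 0.12,"dz": 0,"ax": 0,"ay": 0,"az": 0,"gripper": 0.05},{"dx": -0.06,"dy": 0.11,"dz": 0,"ax": 0,"ay": 0,"az": 0,"gripper": 0.05},{"dx": -0.05,"dy": 0.08,"dz": 0,"ax": 0,"ay": 0,"az": 0,"gripper": 0.05},{"dx": -0.035,"dy": 0.06,"dz": 0,"ax": 0,"ay": 0,"az": 0,"gripper": 0.05},{"dx": -0.02,"dy": 0.03,"dz": 0,"ax": 0,"ay": 0,"az": 0,"gripper": 0.05},{"dx": -0.005,"dy": 0.01,"dz": 0,"ax": 0,"ay": 0,"az": 0,"gripper": 0.05},{"dx": 0,"dy": 0,"dz": 0,"ax": 0,"ay": 0,"az": 0,"gripper": 0.05},{"dx": 0,"dy": 0,"dz": 0,"ax": 0,"ay": 0,"az": 0,"gripper": 0.05}]}}

```text
clock: 42.02
eef_pos: [634.5, 56.4, 192.2]
tool_rot: [-3.141, -0.0, 1.621]
force: [0.8, 0.4, -1.6]
width: 14.8
gripper_force: 60.7
```

```bash
python3 - <<'E'
from p import *
s=ctrl.read_state(); print(s['clock'],np.round(s['eef_pos'],1),np.round(s['qpos'],2))
pour((637.2,10.0),steps=((15,42,170),(27,33,169),(39,20,168),(50,6,166)))
E
```

```text
42.025 [634.5  56.4 192.2] [ 0.18  0.73 -0.54  1.61  0.44  0.93 -0.46]
15 shift [-0.018  0.001  0.064] turn [-0.     0.167 -0.   ] toolz [-0.01  0.26 -0.97] tcp [635.1  51.2 172.9]
27 shift [-0.032  0.    -0.004] turn [-0.     0.133  0.   ] toolz [-0.02  0.45 -0.89] tcp [635.6  41.6 171.7]
39 shift [-0.042  0.    -0.016] turn [-0.     0.133  0.   ] toolz [-0.03  0.63 -0.78] tcp [636.3  28.1 170.3]
50 shift [-0.042  0.    -0.024] turn [-0.     0.122  0.   ] toolz [-0.04  0.77 -0.64] tcp [637.   13.7 167.9]
```

Request:
{"op": "step_arm", "data": {"plan": [{"dx": -0.009,"dy": 0,"dz": 0.032,"ax": 0,"ay": 0.083,"az": 0,"gripper": 0.05},{"dx": -0.009,"dy": 0,"dz": 0.032,"ax": 0,"ay": 0.083,"az": 0,"gripper": 0.05},{"dx": -0.022,"dy": 0,"dz": -0.003,"ax": 0,"ay": 0.1,"az": 0,"gripper": 0.05},{"dx": -0.028,"dy": 0,"dz": -0.009,"ax": 0,"ay": 0.1,"az": 0,"gripper": 0.05},{"dx": -0.033,"dy": 0,"dz": -0.014,"ax": 0,"ay": 0.1,"az": 0,"gripper": 0.05},{"dx": -0.033,"dy": 0,"dz": -0.018,"ax": 0,"ay": 0.1,"az": 0,"gripper": 0.05},{"dx": 0,"dy": 0,"dz": 0,"ax": 0,"ay": 0,"az": 0,"gripper": 0.05},{"dx": 0,"dy": 0,"dz": 0,"ax": 0,"ay": 0,"az": 0,"gripper": 0.05},{"dx": 0,"dy": 0,"dz": 0,"ax": 0,"ay": 0,"az": 0,"gripper": 0.05},{"dx": 0,"dy": 0,"dz": 0,"ax": 0,"ay": 0,"az": 0,"gripper": 0.05}]}}

```text
clock: 43.28
eef_pos: [637.3, 16.4, 168.1]
tool_rot: [3.138, -0.886, 1.626]
force: [-0.3, 0.8, -1.5]
width: 15.3
gripper_force: 60.5
```

Request:
{"op": "step_arm", "data": {"plan": [{"dx": 0.046,"dy": 0,"dz": -0.038,"ax": 0,"ay": 0,"az": 0,"gripper": 0.05},{"dx": 0.046,"dy": 0,"dz": -0.038,"ax": 0,"ay": 0,"az": 0,"gripper": 0.05},{"dx": 0,"dy": 0,"dz": 0,"ax": 0,"ay": -0.1,"az": 0,"gripper": 0.05},{"dx": 0,"dy": 0,"dz": 0,"ax": 0,"ay": -0.1,"az": 0,"gripper": 0.05},{"dx": 0,"dy": 0,"dz": 0,"ax": 0,"ay": -0.1,"az": 0,"gripper": 0.05},{"dx": 0,"dy": 0,"dz": 0,"ax": 0,"ay": -0.1,"az": 0,"gripper": 0.05},{"dx": 0,"dy": 0,"dz": 0,"ax": 0,"ay": -0.1,"az": 0,"gripper": 0.05},{"dx": 0,"dy": 0,"dz": 0,"ax": 0,"ay": -0.066,"az": 0,"gripper": 0.05},{"dx": 0.07,"dy": -0.08,"dz": 0,"ax": 0,"ay": 0,"az": 0,"gripper": 0.05},{"dx": 0.11,"dy": -0.14,"dz": 0,"ax": 0,"ay": 0,"az": 0,"gripper": 0.05},{"dx": 0.11,"dy": -0.14,"dz": 0,"ax": 0,"ay": 0,"az": 0,"gripper": 0.05},{"dx": 0.11,"dy": -0.14,"dz": 0,"ax": 0,"ay": 0,"az": 0,"gripper": 0.05},{"dx": 0.08,"dy": -0.1,"dz": 0,"ax": 0,"ay": 0,"az": 0,"gripper": 0.05},{"dx": 0,"dy": 0,"dz": 0,"ax": 0,"ay": 0,"az": 0.05,"gripper": 0.05},{"dx": 0,"dy": 0,"dz": 0,"ax": 0,"ay": 0,"az": 0.109,"gripper": 0.05},{"dx": 0,"dy": 0,"dz": 0,"ax": 0,"ay": 0,"az": 0.109,"gripper": 0.05},{"dx": 0,"dy": 0,"dz": 0,"ax": 0,"ay": 0,"az": 0.109,"gripper": 0.05},{"dx": 0,"dy": 0,"dz": 0,"ax": 0,"ay": 0,"az": 0.109,"gripper": 0.05}]}}

```text
clock: 45.52
eef_pos: [449.9, 150.9, 203.6]
tool_rot: [-3.141, -0.002, 0.851]
force: [0.2, -0.1, -2.3]
width: 14.9
gripper_force: 60.4
```

Request:
{"op": "step_arm", "data": {"plan": [{"dx": 0,"dy": 0,"dz": 0,"ax": 0,"ay": 0,"az": 0.109,"gripper": 0.05},{"dx": 0,"dy": 0,"dz": 0,"ax": 0,"ay": 0,"az": 0.109,"gripper": 0.05},{"dx": 0,"dy": 0,"dz": 0,"ax": 0,"ay": 0,"az": 0.109,"gripper": 0.05},{"dx": 0,"dy": 0,"dz": 0,"ax": 0,"ay": 0,"az": 0.109,"gripper": 0.05},{"dx": 0,"dy": 0,"dz": 0,"ax": 0,"ay": 0,"az": 0.109,"gripper": 0.05},{"dx": 0,"dy": 0,"dz": 0,"ax": 0,"ay": 0,"az": 0.05,"gripper": 0.05},{"dx": 0,"dy": 0,"dz": 0,"ax": 0,"ay": 0,"az": 0,"gripper": 0.05},{"dx": 0,"dy": 0,"dz": 0,"ax": 0,"ay": 0,"az": 0,"gripper": 0.05}]}}

```text
clock: 46.52
eef_pos: [450.2, 150.2, 202.8]
tool_rot: [-3.14, -0.0, -0.076]
force: [-0.6, 0.1, -2.2]
width: 15.3
gripper_force: 60.4
```

```bash
python3 - <<'E'
from m import *
plan([450.3,151.7,87.8],[np.pi,0,-.078])
im=grab('top','t9'); scoops(im)
f=lambda x:cv2.resize(x,None,fx=4,fy=4,interpolation=cv2.INTER_CUBIC)
cv2.imwrite('pics/c9.png',cv2.convertScaleAbs(f(im['color'][150:300,180:380,::-1]),alpha=1.2))
E
```

```text
shift [-0.    -0.005  0.383] turn [-0.001 -0.     0.001]
bar (447.6241760253906, 2.4727206230163574) grip [439.6   2.7] size 15 76 yaw -0.025 z 90.0 199
bar (437.67449951171875, -134.83053588867188) grip [ 429.7 -135. ] size 76 14 yaw 0.026 z 89.0 207
```

View pics/c9.png

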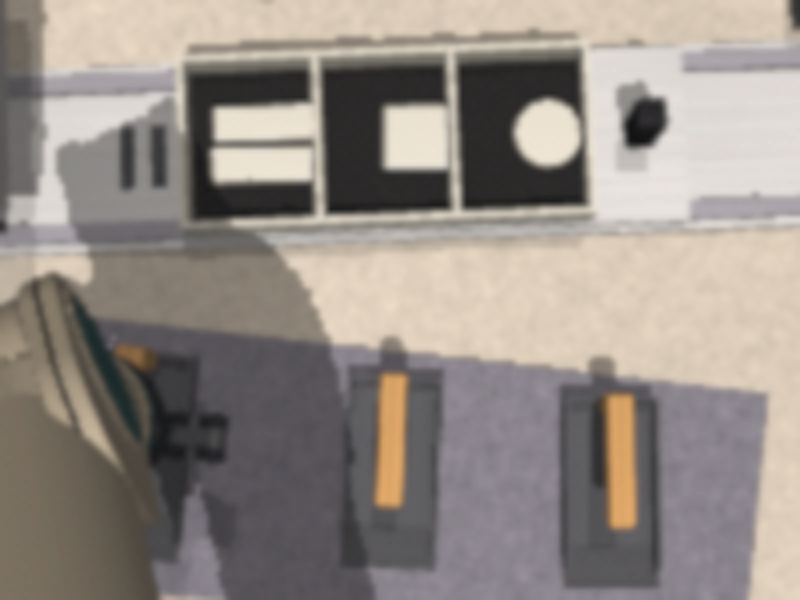

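The square is in the middle cell at (415,137), and the disc and bar scoops are empty. I'll put this scoop down, then go to the handle.

Request:
{"op": "step_arm", "data": {"plan": [{"dx": 0,"dy": -0.005,"dz": 0.1,"ax": 0,"ay": 0,"az": 0,"gripper": 0.05},{"dx": 0,"dy": 0,"dz": 0.13,"ax": 0,"ay": 0,"az": 0,"gripper": 0.05},{"dx": 0,"dy": 0,"dz": 0.1,"ax": 0,"ay": 0,"az": 0,"gripper": 0.05},{"dx": 0,"dy": 0,"dz": 0.035,"ax": 0,"ay": 0,"az": 0,"gripper": 0.05},{"dx": 0,"dy": 0,"dz": 0.016,"ax": 0,"ay": 0,"az": 0,"gripper": 0.05},{"dx": 0,"dy": 0,"dz": 0.003,"ax": 0,"ay": 0,"az": 0,"gripper": 0.05},{"dx": 0,"dy": 0,"dz": 0,"ax": 0,"ay": 0,"az": 0,"gripper": 0.05},{"dx": 0,"dy": 0,"dz": 0,"ax": 0,"ay": 0,"az": 0,"gripper": 0.05},{"dx": 0,"dy": 0,"dz": 0,"ax": 0,"ay": 0,"az": 0,"gripper": 1},{"dx": 0,"dy": 0,"dz": 0,"ax": 0,"ay": 0,"az": 0,"gripper": 1},{"dx": 0,"dy": 0,"dz": 0,"ax": 0,"ay": 0,"az": 0,"gripper": 1},{"dx": 0,"dy": 0,"dz": 0,"ax": 0,"ay": 0,"az": 0,"gripper": 1},{"dx": 0,"dy": 0,"dz": -0.08,"ax": 0,"ay": 0,"az": 0,"gripper": 1},{"dx": 0,"dy": 0,"dz": -0.14,"ax": 0,"ay": 0,"az": 0,"gripper": 1},{"dx": 0,"dy": 0,"dz": -0.14,"ax": 0,"ay": 0,"az": 0,"gripper": 1},{"dx": 0,"dy": 0,"dz": -0.14,"ax": 0,"ay": 0,"az": 0,"gripper": 1}]}}

```text
clock: 48.58
eef_pos: [450.3, 150.8, 238.4]
tool_rot: [3.142, 0.0, -0.078]
force: [-0.0, 0.2, 0.0]
width: 85.4
gripper_force: 0.0
```

Request:
{"op": "step_arm", "data": {"plan": [{"dx": 0,"dy": 0,"dz": 0,"ax": 0,"ay": 0,"az": -0.108,"gripper": 1},{"dx": 0,"dy": 0,"dz": 0,"ax": 0,"ay": 0,"az": -0.108,"gripper": 1},{"dx": 0,"dy": 0,"dz": 0,"ax": 0,"ay": 0,"az": -0.108,"gripper": 1},{"dx": 0,"dy": 0,"dz": 0,"ax": 0,"ay": 0,"az": -0.108,"gripper": 1},{"dx": 0,"dy": 0,"dz": 0,"ax": 0,"ay": 0,"az": -0.108,"gripper": 1},{"dx": 0,"dy": 0,"dz": 0,"ax": 0,"ay": 0,"az": -0.108,"gripper": 1},{"dx": 0,"dy": 0,"dz": 0,"ax": 0,"ay": 0,"az": -0.108,"gripper": 1},{"dx": 0,"dy": 0,"dz": 0,"ax": 0,"ay": 0,"az": -0.108,"gripper": 1},{"dx": 0,"dy": 0,"dz": 0,"ax": 0,"ay": 0,"az": -0.108,"gripper": 1},{"dx": 0,"dy": 0,"dz": 0,"ax": 0,"ay": 0,"az": -0.108,"gripper": 1},{"dx": -0.13,"dy": 0.075,"dz": 0,"ax": 0,"ay": 0,"az": 0,"gripper": 1},{"dx": -0.13,"dy": 0.075,"dz": 0,"ax": 0,"ay": 0,"az": 0,"gripper": 1},{"dx": -0.13,"dy": 0.075,"dz": 0,"ax": 0,"ay": 0,"az": 0,"gripper": 1},{"dx": -0.13,"dy": 0.075,"dz": 0,"ax": 0,"ay": 0,"az": 0,"gripper": 1},{"dx": -0.13,"dy": 0.075,"dz": 0,"ax": 0,"ay": 0,"az": 0,"gripper": 1},{"dx": -0.13,"dy": 0.075,"dz": 0,"ax": 0,"ay": 0,"az": 0,"gripper": 1},{"dx": -0.13,"dy": 0.075,"dz": 0,"ax": 0,"ay": 0,"az": 0,"gripper": 1},{"dx": -0.13,"dy": 0.075,"dz": 0,"ax": 0,"ay": 0,"az": 0,"gripper": 1},{"dx": 0,"dy": 0,"dz": 0,"ax": 0,"ay": 0,"az": 0,"gripper": 1}]}}

```text
clock: 50.95
eef_pos: [645.6, -157.2, 235.8]
tool_rot: [-3.141, 0.002, 1.612]
force: [-0.6, 0.1, -0.4]
width: 85.5
gripper_force: 0.0
```

```bash
python3 - <<'E'
from m import *
im=grab('top','t10'); scoops(im)
w=grab('wrist','w10'); r=cloud(w).reshape(-1,3); k=(r[:,2]>98)&(r[:,2]<118)&(np.abs(r[:,0]-646)<40)&(np.abs(r[:,1]+150)<30); q=r[k]; print(len(q), cv2.minAreaRect(q[:,:2].astype(np.float32)))
plan([645,-149.8,97],[np.pi,0,1.621])
c=im['color'][225:310,180:375]; print('bright px on scoops', int((c.min(-1)>165).sum()))
E
```

```text
bar (457.3744201660156, 147.69180297851562) grip [449.4 148.4] size 16 77 yaw -0.091 z 89.0 214
bar (447.6221923828125, 2.5005064010620117) grip [439.6   2.6] size 15 76 yaw -0.018 z 89.0 200
bar (437.66351318359375, -134.8279266357422) grip [ 429.7 -135. ] size 76 14 yaw 0.026 z 90.0 205
595 ((645.2667236328125, -147.9003448486328), (19.856372833251953, 19.52903175354004), 2.344846487045288)
shift [0.007 0.002 0.465] turn [-0.001 -0.001 -0.002]
bright px on scoops 455
```

Request:
{"op": "step_arm", "data": {"plan": [{"dx": 0.008,"dy": 0.001,"dz": 0.1,"ax": 0,"ay": 0,"az": 0,"gripper": 1},{"dx": 0,"dy": 0,"dz": 0.14,"ax": 0,"ay": 0,"az": 0,"gripper": 1},{"dx": 0,"dy": 0,"dz": 0.13,"ax": 0,"ay": 0,"az": 0,"gripper": 1},{"dx": 0,"dy": 0,"dz": 0.07,"ax": 0,"ay": 0,"az": 0,"gripper": 1},{"dx": 0,"dy": 0,"dz": 0.025,"ax": 0,"ay": 0,"az": 0,"gripper": 1},{"dx": 0,"dy": 0,"dz": 0,"ax": 0,"ay": 0,"az": 0,"gripper": 0.1},{"dx": 0,"dy": 0,"dz": 0,"ax": 0,"ay": 0,"az": 0,"gripper": 0.1},{"dx": 0,"dy": 0,"dz": 0,"ax": 0,"ay": 0,"az": 0,"gripper": 0.1},{"dx": 0,"dy": 0,"dz": 0,"ax": 0,"ay": 0,"az": 0,"gripper": 0.1},{"dx": 0,"dy": 0,"dz": 0,"ax": 0,"ay": 0,"az": 0,"gripper": 0.1},{"dx": 0,"dy": 0,"dz": 0,"ax": 0,"ay": 0,"az": 0,"gripper": 0.1}]}}

```text
clock: 52.42
eef_pos: [645.9, -150.0, 98.5]
tool_rot: [3.14, 0.001, 1.618]
force: [-0.2, 0.1, 4.8]
width: 19.4
gripper_force: 59.7
```

```bash
python3 - <<'E'
from h import *
im=grab('top'); f=lambda x:cv2.resize(x,None,fx=4,fy=4,interpolation=cv2.INTER_CUBIC)
cv2.imwrite('pics/c11.png',cv2.convertScaleAbs(f(im['color'][150:300,180:380,::-1]),alpha=1.2))
E
```

```text
(no output)
```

View pics/c11.png

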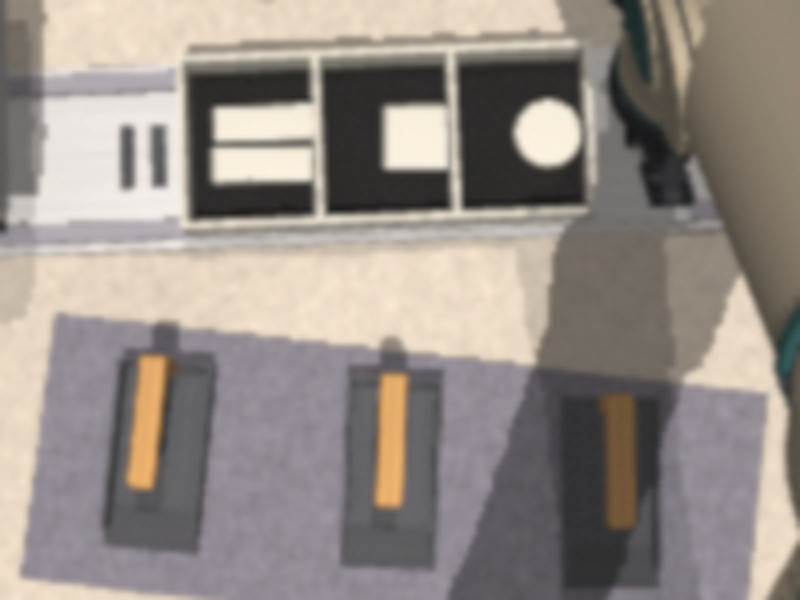

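All three scoops stand empty, and the cells are right: bars, square, disc. I'll push on towards the press.

Request:
{"op": "step_arm", "data": {"plan": [{"dx": 0.01,"dy": 0,"dz": 0,"ax": 0,"ay": 0,"az": 0,"gripper": 0.1},{"dx": 0.02,"dy": 0,"dz": 0,"ax": 0,"ay": 0,"az": 0,"gripper": 0.1},{"dx": 0.025,"dy": 0,"dz": 0,"ax": 0,"ay": 0,"az": 0,"gripper": 0.1},{"dx": 0.03,"dy": 0,"dz": 0,"ax": 0,"ay": 0,"az": 0,"gripper": 0.1},{"dx": 0.035,"dy": 0,"dz": 0,"ax": 0,"ay": 0,"az": 0,"gripper": 0.1},{"dx": 0.04,"dy": 0,"dz": 0,"ax": 0,"ay": 0,"az": 0,"gripper": 0.1},{"dx": 0.04,"dy": 0,"dz": 0,"ax": 0,"ay": 0,"az": 0,"gripper": 0.1},{"dx": 0.04,"dy": 0,"dz": 0,"ax": 0,"ay": 0,"az": 0,"gripper": 0.1},{"dx": 0.04,"dy": 0,"dz": 0,"ax": 0,"ay": 0,"az": 0,"gripper": 0.1},{"dx": 0.04,"dy": 0,"dz": 0,"ax": 0,"ay": 0,"az": 0,"gripper": 0.1},{"dx": 0.04,"dy": 0,"dz": 0,"ax": 0,"ay": 0,"az": 0,"gripper": 0.1},{"dx": 0.04,"dy": 0,"dz": 0,"ax": 0,"ay": 0,"az": 0,"gripper": 0.1},{"dx": 0.03,"dy": 0,"dz": 0,"ax": 0,"ay": 0,"az": 0,"gripper": 0.1},{"dx": 0.025,"dy": 0,"dz": 0,"ax": 0,"ay": 0,"az": 0,"gripper": 0.1},{"dx": 0.015,"dy": 0,"dz": 0,"ax": 0,"ay": 0,"az": 0,"gripper": 0.1},{"dx": 0,"dy": 0,"dz": 0,"ax": 0,"ay": 0,"az": 0,"gripper": 0.1}]}}

```text
clock: 54.48
eef_pos: [638.4, -9.7, 98.5]
tool_rot: [-3.141, 0.002, 1.618]
force: [-2.2, -1.5, 8.3]
width: 19.2
gripper_force: 60.0
```

Request:
{"op": "step_arm", "data": {"plan": [{"dx": 0.005,"dy": 0,"dz": 0,"ax": 0,"ay": 0,"az": 0,"gripper": 0.1},{"dx": 0.005,"dy": 0,"dz": 0,"ax": 0,"ay": 0,"az": 0,"gripper": 0.1},{"dx": 0.005,"dy": 0,"dz": 0,"ax": 0,"ay": 0,"az": 0,"gripper": 0.1},{"dx": 0,"dy": 0,"dz": 0,"ax": 0,"ay": 0,"az": 0,"gripper": 0.1}]}}

```text
clock: 54.98
eef_pos: [638.4, -9.4, 98.5]
tool_rot: [-3.141, 0.007, 1.616]
force: [-2.5, -8.3, 9.5]
width: 19.1
gripper_force: 60.3
```

Request:
{"op": "step_arm", "data": {"plan": [{"dx": 0.005,"dy": 0,"dz": 0,"ax": 0,"ay": 0,"az": 0,"gripper": 0.1},{"dx": 0.005,"dy": 0,"dz": 0,"ax": 0,"ay": 0,"az": 0,"gripper": 0.1},{"dx": 0.005,"dy": 0,"dz": 0,"ax": 0,"ay": 0,"az": 0,"gripper": 0.1},{"dx": 0,"dy": 0,"dz": 0,"ax": 0,"ay": 0,"az": 0,"gripper": 0.1},{"dx": 0,"dy": 0,"dz": 0,"ax": 0,"ay": 0,"az": 0,"gripper": 0.1}]}}

```text
clock: 55.6
eef_pos: [638.0, -2.1, 98.5]
tool_rot: [-3.141, 0.003, 1.617]
force: [-2.3, -3.0, 8.5]
width: 19.1
gripper_force: 60.1
```

Request:
{"op": "step_arm", "data": {"plan": [{"dx": 0.005,"dy": 0,"dz": 0,"ax": 0,"ay": 0,"az": 0,"gripper": 0.1},{"dx": 0.005,"dy": 0,"dz": 0,"ax": 0,"ay": 0,"az": 0,"gripper": 0.1},{"dx": 0.005,"dy": 0,"dz": 0,"ax": 0,"ay": 0,"az": 0,"gripper": 0.1},{"dx": 0,"dy": 0,"dz": 0,"ax": 0,"ay": 0,"az": 0,"gripper": 0.1},{"dx": 0,"dy": 0,"dz": 0,"ax": 0,"ay": 0,"az": 0,"gripper": 0.1}]}}

```text
clock: 56.22
eef_pos: [637.7, 4.4, 98.5]
tool_rot: [-3.141, 0.001, 1.618]
force: [-3.6, -0.6, 8.9]
width: 18.8
gripper_force: 60.0
```

Request:
{"op": "step_arm", "data": {"plan": [{"dx": 0.006,"dy": 0,"dz": 0,"ax": 0,"ay": 0,"az": 0,"gripper": 0.1},{"dx": 0.006,"dy": 0,"dz": 0,"ax": 0,"ay": 0,"az": 0,"gripper": 0.1},{"dx": 0,"dy": 0,"dz": 0,"ax": 0,"ay": 0,"az": 0,"gripper": 0.1},{"dx": 0,"dy": 0,"dz": 0,"ax": 0,"ay": 0,"az": 0,"gripper": 0.1}]}}

```text
clock: 56.72
eef_pos: [637.5, 7.9, 98.5]
tool_rot: [-3.141, 0.001, 1.618]
force: [-3.2, -1.0, 8.0]
width: 18.7
gripper_force: 60.0
```

Request:
{"op": "step_arm", "data": {"plan": [{"dx": 0.006,"dy": 0,"dz": 0,"ax": 0,"ay": 0,"az": 0,"gripper": 0.1},{"dx": 0,"dy": 0,"dz": 0,"ax": 0,"ay": 0,"az": 0,"gripper": 0.1},{"dx": 0,"dy": 0,"dz": 0,"ax": 0,"ay": 0,"az": 0,"gripper": 0.1}]}}

```text
clock: 57.1
eef_pos: [637.4, 9.6, 98.5]
tool_rot: [-3.141, 0.001, 1.618]
force: [-3.0, -0.6, 7.5]
width: 19.3
gripper_force: 60.0
```

Request:
{"op": "step_arm", "data": {"plan": [{"dx": 0.006,"dy": 0,"dz": 0,"ax": 0,"ay": 0,"az": 0,"gripper": 0.1},{"dx": 0,"dy": 0,"dz": 0,"ax": 0,"ay": 0,"az": 0,"gripper": 0.1},{"dx": 0,"dy": 0,"dz": 0,"ax": 0,"ay": 0,"az": 0,"gripper": 0.1}]}}

```text
clock: 57.48
eef_pos: [637.4, 10.1, 98.5]
tool_rot: [-3.141, 0.003, 1.618]
force: [-2.4, -3.5, 8.7]
width: 19.1
gripper_force: 60.1
```

The second rib is felt at y≈10.1, so the carrier is in the press detent. I'll ease off, release and retreat upwards.

Request:
{"op": "step_arm", "data": {"plan": [{"dx": -0.005,"dy": 0,"dz": 0,"ax": 0,"ay": 0,"az": 0,"gripper": 0.1},{"dx": -0.004,"dy": 0,"dz": 0,"ax": 0,"ay": 0,"az": 0,"gripper": 0.1},{"dx": 0,"dy": 0,"dz": 0,"ax": 0,"ay": 0,"az": 0,"gripper": 0.1},{"dx": 0,"dy": 0,"dz": 0,"ax": 0,"ay": 0,"az": 0,"gripper": 1},{"dx": 0,"dy": 0,"dz": 0,"ax": 0,"ay": 0,"az": 0,"gripper": 1},{"dx": 0,"dy": 0,"dz": 0,"ax": 0,"ay": 0,"az": 0,"gripper": 1},{"dx": 0,"dy": 0,"dz": 0,"ax": 0,"ay": 0,"az": 0,"gripper": 1},{"dx": 0,"dy": 0,"dz": -0.08,"ax": 0,"ay": 0,"az": 0,"gripper": 1},{"dx": 0,"dy": 0,"dz": -0.14,"ax": 0,"ay": 0,"az": 0,"gripper": 1},{"dx": 0,"dy": 0,"dz": -0.14,"ax": 0,"ay": 0,"az": 0,"gripper": 1},{"dx": 0,"dy": 0,"dz": -0.14,"ax": 0,"ay": 0,"az": 0,"gripper": 1},{"dx": -0.15,"dy": -0.05,"dz": 0,"ax": 0,"ay": 0,"az": 0,"gripper": 1},{"dx": -0.17,"dy": -0.05,"dz": 0,"ax": 0,"ay": 0,"az": 0,"gripper": 1},{"dx": -0.17,"dy": -0.05,"dz": 0,"ax": 0,"ay": 0,"az": 0,"gripper": 1},{"dx": -0.17,"dy": -0.05,"dz": 0,"ax": 0,"ay": 0,"az": 0,"gripper": 1},{"dx": -0.17,"dy": -0.05,"dz": 0,"ax": 0,"ay": 0,"az": 0,"gripper": 1},{"dx": -0.1,"dy": 0,"dz": 0,"ax": 0,"ay": 0,"az": 0,"gripper": 1},{"dx": 0,"dy": 0,"dz": 0,"ax": 0,"ay": 0,"az": 0,"gripper": 1},{"dx": 0,"dy": 0,"dz": 0,"ax": 0,"ay": 0,"az": 0,"gripper": 1}]}}

```text
clock: 59.85
eef_pos: [576.3, -271.6, 247.5]
tool_rot: [3.141, -0.001, 1.62]
force: [-1.0, -0.1, -0.1]
width: 85.7
gripper_force: 0.0
```

```bash
python3 - <<'E'
from m import *
im=grab('top'); scoops(im); r=cloud(im).reshape(-1,3)
k=(r[:,2]>100)&(r[:,2]<113)&(np.abs(r[:,0]-640)<25)&(np.abs(r[:,1]-10)<30); print('post',k.sum(),np.median(r[k],0))
f=lambda x,a,b:cv2.resize(x,(a,b),interpolation=cv2.INTER_CUBIC)
s=grab('side')
cv2.imwrite('pics/c12.png',cv2.convertScaleAbs(np.hstack([f(im['color'][90:310,10:380,::-1],480,286),f(s['color'][60:310,100:360,::-1],300,286)]),alpha=1.2))
E
```

```text
bar (457.4801330566406, 147.543212890625) grip [449.5 148.2] size 16 77 yaw -0.082 z 89.0 216
bar (447.6221923828125, 2.5005064010620117) grip [439.6   2.7] size 15 76 yaw -0.025 z 89.0 202
bar (437.6745910644531, -134.8533172607422) grip [ 429.7 -135. ] size 76 14 yaw 0.015 z 89.0 206
post 64 [635.37318829   8.40148925 104.99239008]
```

View pics/c12.png

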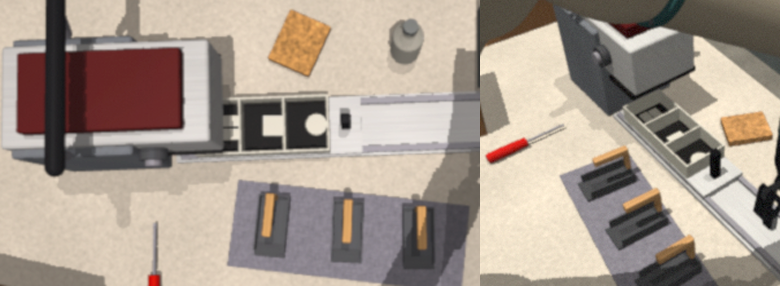

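The carrier is at the press with the far cell under the head, the blanks are in their cells and the three scoops stand empty. Handing in.

```bash
python3 -c "
from cell import ctrl; print(ctrl.finish_job())"
```

```text
the job is handed in; nothing more can be done
None
```

I've handed the job in at about 60 s on the robot's clock (limit 208 s). By my last pictures the carrier is at the press station, with the disc in the near cell, the square in the middle cell and both bars in the far cell. All three scoops stand upright and empty on the mat. I did not see the judge's verdict.

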